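Weigh the carton from the blocked desiccator drawer

TASK

The glass bottle, the 50 ml tube and the little white cup stand in front of the clear drawer of the desiccator unit: first stand all three upright in the grey spill tray at the side, then pull the drawer well open. Take the reagent carton out and stand it upright in the middle of the dial scale's pan to be weighed, push the drawer fully shut so that it stays dry, and then put the bottle, the tube and the cup back upright exactly where each of them stood. Leave the spare empty bottle beside the unit alone.

Things in the scene. Friction and masses are not known exactly. Their poses are not given: they have to be found in the camera images.
- bottle_mid (a point): 250 ml glass bottle holding some liquid, blue screw cap; 69 mm in diameter, 140 mm tall, about 0.34 kg. The cap is 53 mm in diameter and takes the top 22 mm: grasp it there from above. Stands in front of the drawer. The point is the bottle's centre, 70 mm above its foot; its z axis is up along the bottle.
- tube_mid (a point): self-standing 50 ml plastic tube with a blue screw cap; 113 mm tall, body 27 mm and cap 34 mm in diameter (cap: top 14 mm, grasp it there), about 50 g. Stands in front of the drawer. The point is the tube's centre, 56.5 mm above its foot; its z axis is up along the tube.
- cup_mid (a point): small plain white weighing cup standing upside down (closed, flat top), 31 mm in diameter, 32 mm tall, about 20 g. Stands in front of the drawer. The point is its centre, 16 mm above its foot; its z axis is up.
- carton_mid (a point): small white folding carton with grey print, 32 (its x) x 46 (its y) x 62 mm (its z, up), about 0.12 kg, standing in the closed drawer, seen through the clear lid. The point is its centre, 31 mm above its foot. Grasp it from above across the 32 mm, once the drawer is open.
- drawer_handle (a point): middle of the drawer's handle: a level aluminium bar 10 mm thick, 86 mm long between its bends, 70 mm above the worktop, with 30 mm of free space between it and the drawer's clear front (254 mm wide, 85 mm high). It moves with the drawer. Its x axis points into the unit (the drawer opens along -x), y along the bar, z up.
- drawer_body (a joint): travel of the drawer in m: 0 shut, 0.14 fully out (stop). About 1 N of friction; stays where left. From 0.13 the carton stands clear of the unit, a grey box 160 mm deep, 260 wide, 92 high with a clear fixed lid, its front 41 mm behind the bar when shut. Drawer floor 14 mm, side walls 42 mm above the worktop.
- tray: grey spill tray, open on top, 300 mm (its x) by 130 mm (its y), rim 314 x 142 mm, walls 24 mm high and 3 mm thick, floor 3 mm above the worktop; fixed at one side of the work. The origin is the centre of its underside; z is up.
- pan_top (a point): centre of the top of the scale's flat square-cornered steel pan (112 x 124 mm), 80 mm above the worktop when empty. The scale is a white dial scale 150 mm deep and 130 mm wide, fixed at the other side of the work, with its dial towards the robot. The point sinks with the pan; x and y are level along the pan's sides, z up.
- pan_body (a joint): how far the sprung pan has sunk, in m: 0 empty, growing about 1 mm for every 9 g put on it (carton: 8 to 18 mm), 0.022 at the stop.
- spare_bottle_mid (a point): bystander, to be left alone: empty 250 ml glass bottle with a blue cap, 69 mm in diameter, 140 mm tall, beside the unit and not in the drawer's way. The point is its centre, 70 mm above its foot.
Things that resemble listed ones, but are neither listed nor needed, are in the scene too. What is shaped like the part that bears tube_mid but purple is not meant.

How it is judged:
By the outcome, as a careful person would: the job done as asked, in the order asked, and still so for the second after the job is handed in, with the robot touching nothing.
It also fails if it takes over 141 s, if anything falls off the work surface, if the arm or the gripper's body presses on something with over 40 N, if the wrist force passes 120 N, or if a joint passes its speed limit or range.

ROBOT

A 6-joint arm with a two-finger parallel gripper is mounted at the origin on a cart in front of the work surface, level with it; the furniture and walls round the work are solid. World frame = base frame: x ahead of the robot, y to its left, z up, the work surface at z = 0. Lengths are in m, angles in rad, forces in N, time in s.
With the tool pointing down it reaches from about 0.225 to 0.875 m from the base axis. Payload 3.4 kg.
Tool frame: the origin (TCP) lies at the very end of the fingers, on their centre line; the grasp point (between the pads) lies 19 mm behind it (manip.pinch_z is the distance from the TCP to the grasp point, in m); z points along the fingers, y is the line along which they close (so a half turn about z gives the same grasp; the last joint's range is limited). The gripper opens to 85 mm and grips with 20 to 120 N. Pads are 22 mm wide; open, the fingers measure 114 mm over their backs; the gripper's body (76 mm by 85 mm) begins 54 mm behind the grasp point. The pads swing forward as they close: fully open they stand 13 mm farther back than shut.
Start: joints at [-1.278, 0.276, 1.505, -0, 1.361, -0.121], TCP at [0.231, -0.527, 0.231] pointing down, gripper open.
Joint ranges: [-2.89, 2.89], [-0.75, 2.08], [0.22, 2.7], [-1.18, 4.32], [0.11, 2.71], [-2.7, 2.7]. Speed limits (rad/s): [2.57, 2.57, 3.14, 3.14, 3.14, 3.14].

INTERFACE

Orientations are given as a unit quaternion [w, x, y, z].
In Python, from rig import manip gives the robot as it stands. The module is installed in compiled form; this text tells all that it offers.
- The arm moves only by the shell command python3 -m jog 'ROWS' [FORCE]. ROWS is JSON, a list of rows, each an object of numbers: "dx", "dy", "dz": the shift along the tool's x, y, z each as a share of 25 cm, from -1 to 1; "ax", "ay", "az": the turn, a rotation vector about the tool's x, y, z each as a share of 90 degrees, from -1 to 1; "grip": the opening, from -1 (shut) to 1 (fully open), so that 0 is half open. A call has 1 to 5 rows; each row is the pose to reach, as a shift and turn from the pose commanded when the call began, along the tool's axes at that moment; what a row does not reach only later rows make up. A row lasts 1/12 s, in which the tool goes at most 41.7 mm and 7.16 degrees, less where a joint would pass 70% of its speed; a pose out of reach is approached as far as the arm can. A call with a number of a shift or a turn outside -1 to 1 is refused whole. A call with a gripper value outside its range is refused whole. The fingers move at their own pace and stop on an object; FORCE is the grip in N (left out, the last holds). Time passes only in rows, so rows that repeat a pose let the fingers close. It gives the time, the measured TCP pose, the force, the opening and the grip force at its end, in the units of the state.
- manip.get_state(): the state, without advancing time (a new reading comes with each control period).
- manip.get_image(name): name is "side" or "top"; returns a dict with "img" (400x640x3 uint8, red, green, blue), "mtx" (3x3 intrinsics, pixels), "world_to_cam" (4x4, takes a point from world to camera coordinates). Camera axes: x right, y down, z forward; pixel columns grow to the right and rows downward; lengths in m; the calibration is good to about 2 mm. A picture is of the moment at which its call begins. There is no depth.
- manip.sign_off(): hands the job in; it is judged then, once.
The state is a dict: "clock": time; "qpos": joint angles; "qd": joint speeds; "effort": joint torques, N m; "position": TCP position; "ee_rot": TCP orientation; "contact_force": force on the tool from outside, world axes, zero at the start; "moment": the same for the moment, N m; "width": finger opening in m; "gripper_force": force on a finger pad.
Only numpy, scipy, OpenCV 4.12 (cv2) and the standard library are available. Lean on these libraries where they do the work, as an engineer would, in place of code of your own. Each camera call takes 0.05 s, during which the arm holds its last target. There are 200 camera calls.

## Working session

There is one attempt and no reset: what is moved stays moved. The work goes in short steps, Python scripts to look and compute and a shell command to move; the robot and the scene stay as the last step left them, time stands still between calls to the robot, and variables do not carry over. Pictures are saved under pics/ and viewed, at most 14 in all, crops included, and the job is handed in when it is done.

```bash
mkdir -p pics; python3 - <<'E'
from rig import manip
import cv2,numpy as np
s=manip.get_state();print({k:np.round(v,3).tolist() for k,v in s.items()},manip.pinch_z)
for n in("top","side"):
    d=manip.get_image(n);cv2.imwrite(f"pics/{n}0.png",d["img"][...,::-1]);print(n,np.round(d["mtx"],1).tolist(),np.round(d["world_to_cam"],4).tolist())
E
```

```text
{'clock': 0.0, 'qpos': [-1.278, 0.277, 1.506, -0.0, 1.361, -0.121], 'qd': [0.0, -0.0, -0.002, 0.001, 0.0, 0.002], 'effort': [-0.001, -41.678, -24.581, -0.0, 0.011, -0.0], 'position': [0.231, -0.526, 0.23], 'ee_rot': [-0.001, 0.979, 0.205, -0.0], 'contact_force': [-0.278, -0.078, -0.248], 'moment': [-0.018, 0.037, 0.018], 'gripper_force': 0.0, 'width': 0.085} 0.0187
top [[370.4, 0.0, 325.0], [0.0, 370.4, 189.3], [0.0, 0.0, 1.0]] [[0.0027, -0.9996, 0.0276, -0.015], [-0.9852, -0.0074, -0.171, 0.5769], [0.1711, -0.0268, -0.9849, 0.8276], [0.0, 0.0, 0.0, 1.0]]
side [[377.9, 0.0, 320.5], [0.0, 377.9, 205.2], [0.0, 0.0, 1.0]] [[0.9982, -0.0532, -0.0264, -0.5743], [-0.0447, -0.3805, -0.9237, 0.1163], [0.0391, 0.9233, -0.3822, 0.9095], [0.0, 0.0, 0.0, 1.0]]
```

View pics/top0.png

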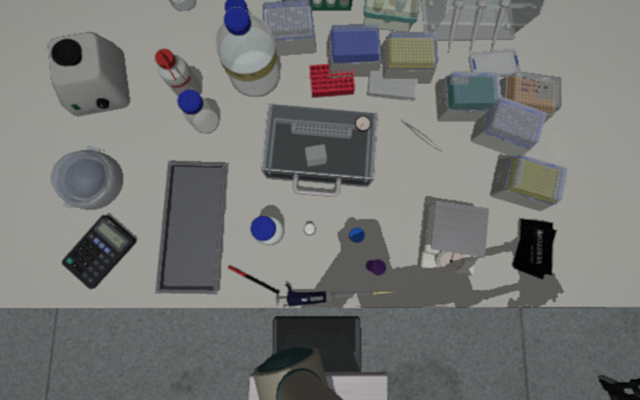

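View pics/side0.png

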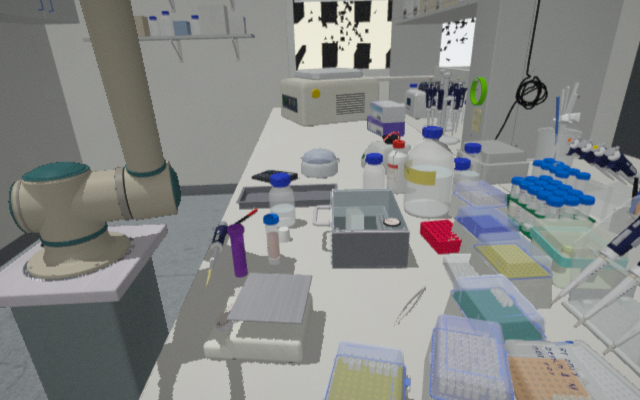

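```bash
cat > h.py <<'E'
from rig import manip
import cv2,numpy as np
def cam(n):
    d=manip.get_image(n); return d["img"],d["mtx"],d["world_to_cam"]
def back(c,uv,z):
    _,K,T=c; R,t=T[:3,:3],T[:3,3]; o=-R.T@t
    d=R.T@np.linalg.inv(K)@np.array([uv[0],uv[1],1.]); return o+d*(z-o[2])/d[2]
def proj(c,p):
    _,K,T=c; q=K@(T[:3,:3]@np.asarray(p,float)+T[:3,3]); return q[:2]/q[2]
def blob(c,lo,hi,box):
    x0,y0,x1,y1=box; h=cv2.cvtColor(c[0],cv2.COLOR_RGB2HSV)[y0:y1,x0:x1]
    m=cv2.inRange(h,lo,hi); n,l,s,cc=cv2.connectedComponentsWithStats(m); i=1+np.argmax(s[1:,4])
    return cc[i]+[x0,y0],s[i]+[x0,y0,0,0,0]
def save(c,name,box,k):
    x0,y0,x1,y1=box; cv2.imwrite("pics/"+name,cv2.resize(c[0][y0:y1,x0:x1,::-1],None,fx=k,fy=k,interpolation=cv2.INTER_CUBIC))
E
python3 - <<'E'
from h import *
t=cam("top");s=cam("side")
save(t,"topc.png",(150,95,500,305),2.28); save(s,"sidec.png",(195,165,425,365),3)
for n,z,b in(("bottle",.14,(245,210,285,245)),("tube",.113,(345,225,368,247))):
    c,st=blob(t,(105,90,40),(130,255,255),b);print(n,c,st,back(t,c,z))
for n,b in(("bottle",(262,170,300,200)),("tube",(260,210,284,235))):
    print(n,*blob(s,(100,90,40),(130,255,255),b))
print("cup",back(t,(310,228),.032))
E
```

```text
bottle [262.64210526 227.89684211] [251 216  25  25 475] [0.47919737 0.11961564 0.14      ]
tube [356.43478261 234.5       ] [349 227  16  16 184] [ 0.46776437 -0.07839952  0.113     ]
bottle [279.71376812 179.1884058 ] [269 172  22  16 276]
tube [270.67307692 218.76282051] [263 213  16  12 156]
cup [0.48677232 0.0228068  0.032     ]
```

View pics/topc.png

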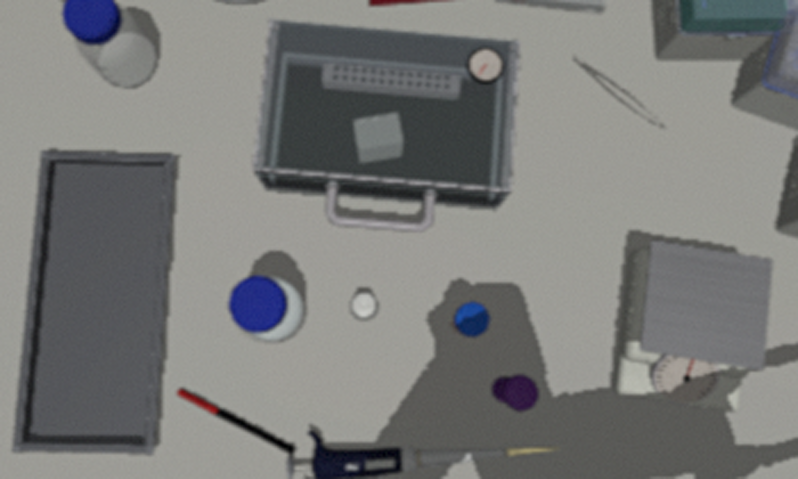

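View pics/sidec.png

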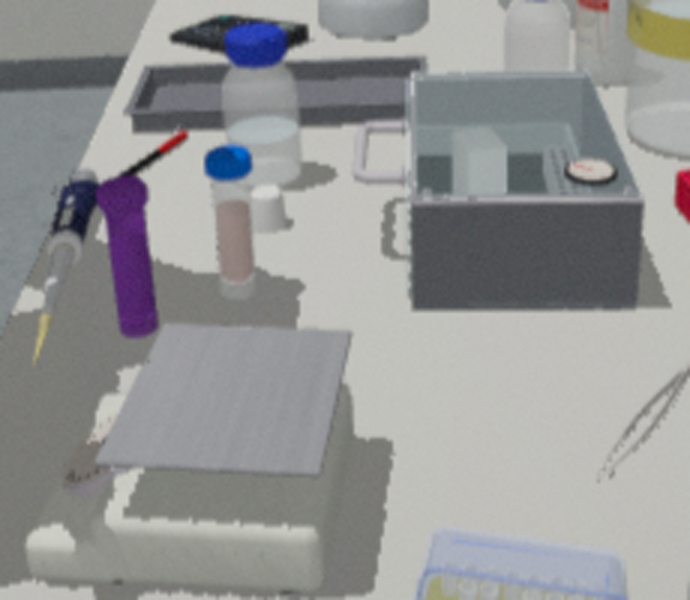

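```bash
python3 - <<'E'
from h import *
np.set_printoptions(precision=4,suppress=True)
t=cam("top");s=cam("side")
print("campos",-t[2][:3,:3].T@t[2][:3,3],-s[2][:3,:3].T@s[2][:3,3])
f=lambda p,z:back(t,(p[0]/2.28+150,p[1]/2.28+95),z)
def tri(a,b):
    P=lambda c:c[1]@c[2][:3]; X=cv2.triangulatePoints(P(t),P(s),np.array(a,float),np.array(b,float));return X[:3]/X[3]
for n,p,z in(("tray",[(43,152),(178,154),(155,452),(14,450)],.024),("pan",[(650,240),(772,259),(762,368),(640,350)],.08),("handle",[(330,222),(430,227)],.07),("unitfronttop",[(258,172),(511,191)],.09),("carton",[(353,118),(398,112),(404,155),(362,162)],.076)):
    q=np.array([f(x,z) for x in p]);print(n,q[:,:2].tolist(),"mean",q.mean(0),"edges",np.linalg.norm(np.roll(q,-1,0)-q,axis=1),"ang",np.degrees(np.arctan2(*(np.roll(q,-1,0)-q)[:,1::-1].T)))
fs=lambda p,z:back(s,(p[0]/3+195,p[1]/3+165),z)
print("side pan",np.array([fs(x,.08) for x in[(165,325),(350,331),(322,473),(98,465)]]))
print("side carton",np.array([fs(x,.076) for x in[(452,135),(492,127),(506,146),(456,160)]]))
for n,a,z in(("bottle",.0265,.14),("tube",.017,.113),("cup",.0155,.032)):
    # fit top-disc centre: project disc
    p=dict(bottle=(.479,.1196),tube=(.4678,-.0784),cup=(.4868,.0228))[n]
    print(n,"proj top disc in side",proj(s,(*p,z)),"foot side",proj(s,(*p,0)))
E
```

```text
campos [0.4269 0.0115 0.9141] [ 0.5429 -0.826   0.4399]
tray [[0.6472744452939595, 0.36903372402638235], [0.6464548414503224, 0.22528845766785127], [0.3361476230150594, 0.23378296459963968], [0.3381111896433687, 0.3750739133465651]] mean [0.492  0.3008 0.024 ] edges [0.1437 0.3104 0.1413 0.3092] ang [-90.3267 178.4319  89.2038  -1.1193]
pan [[0.5482700450419117, -0.263957999155591], [0.5297853538803858, -0.3868700248371469], [0.42179771816113293, -0.36894470147013586], [0.43891406225146207, -0.24873165610381878]] mean [ 0.4847 -0.3171  0.08  ] edges [0.1243 0.1095 0.1214 0.1104] ang [-98.5526 170.5752  81.8965  -7.9267]
handle [[0.5659248115083675, 0.05827433728320856], [0.5615279580392598, -0.04297334232677053]] mean [0.5637 0.0077 0.07  ] edges [0.1013 0.1013] ang [-92.4866  87.5134]
unitfronttop [[0.6125303660019414, 0.12951677683067053], [0.5953531048655955, -0.12289559651139915]] mean [0.6039 0.0033 0.09  ] edges [0.253 0.253] ang [-93.8931  86.1069]
carton [[0.6733187324424967, 0.03617764568445306], [0.680218944049636, -0.010020517039234874], [0.6347819526052969, -0.016279324028266977], [0.6270513748312745, 0.026471724177934162]] mean [0.6538 0.0091 0.076 ] edges [0.0467 0.0459 0.0434 0.0473] ang [ -81.505  -172.157   100.2499   11.8477]
side pan [[ 0.4402 -0.2537  0.08  ]
 [ 0.5478 -0.2701  0.08  ]
 [ 0.5306 -0.3909  0.08  ]
 [ 0.4224 -0.3758  0.08  ]]
side carton [[ 0.6395  0.0157  0.076 ]
 [ 0.6741  0.0285  0.076 ]
 [ 0.6793 -0.0111  0.076 ]
 [ 0.637  -0.0332  0.076 ]]
bottle proj top disc in side [279.7696 174.5914] foot side [283.211  223.2206]
tube proj top disc in side [271.1304 214.953 ] foot side [274.9392 260.5739]
cup proj top disc in side [284.057  227.9547] foot side [284.8622 239.4252]
```

Crop pixels: bottles at (262,228) and (190,102): the former, in front of the drawer, is meant and the latter is the spare. The blue-capped tube at (356,234) is meant, and the purple one at (375,267) is the look-alike. The cup is at (309,228), the carton at (316,155) and the handle at (317,193). The sizes check out, so I move.

```bash
python3 -m jog '[{"dx":0.595,"dy":-0.582,"az":0.262,"grip":1},{"dx":0.595,"dy":-0.582,"az":0.262,"grip":1},{"dx":0.595,"dy":-0.582,"az":0.262,"grip":1},{"dx":0.595,"dy":-0.582,"az":0.262,"grip":1},{"dx":0.595,"dy":-0.582,"az":0.262,"grip":1}]' 40
```

```text
schema error: expected keys dx, dy, dz, ax, ay, az, grip
```

```bash
python3 -m jog '[{"dx":0.595,"dy":-0.582,"dz":0,"ax":0,"ay":0,"az":0.262,"grip":1},{"dx":0.595,"dy":-0.582,"dz":0,"ax":0,"ay":0,"az":0.262,"grip":1},{"dx":0.595,"dy":-0.582,"dz":0,"ax":0,"ay":0,"az":0.262,"grip":1},{"dx":0.595,"dy":-0.582,"dz":0,"ax":0,"ay":0,"az":0.262,"grip":1},{"dx":0.595,"dy":-0.582,"dz":0,"ax":0,"ay":0,"az":0.262,"grip":1}]' 40
cat > w.py <<'E'
# where: state and the shares needed to go to target x y z yaw_deg (args)
import sys; from h import *; from scipy.spatial.transform import Rotation as R
s=manip.get_state(); w,x,y,z=s["ee_rot"]; r=R.from_quat([x,y,z,w]); X=r.as_matrix()
print("t",round(s["clock"],2),"p",np.round(s["position"],4),"yaw",round(np.degrees(np.arctan2(X[1,0],X[0,0])),2),"tilt",round(np.degrees(np.arccos(-X[2,2])),2),"F",np.round(s["contact_force"],1),"w",round(s["width"],4),"g",round(s["gripper_force"],1),"q",np.round(s["qpos"],2))
a=list(map(float,sys.argv[1:]))
if a:
    c,q=np.cos(np.radians(a[3])),np.sin(np.radians(a[3])); Y=np.array([[c,q,0],[q,-c,0],[0,0,-1]])
    print("shift",np.round(X.T@(np.array(a[:3])-s["position"])/.25,3),"turn",np.round(R.from_matrix(X.T@Y).as_rotvec()/(np.pi/2),3))
E
python3 w.py .479 .1196 .2 0
```

```text
clock: 0.72
position: [0.3091, -0.3318, 0.2312]
ee_rot: [-0.0, 1.0, -0.0, 0.0]
contact_force: [0.8, -0.4, 0.2]
width: 0.0852
gripper_force: 0.0
t 0.72 p [ 0.3091 -0.3318  0.2312] yaw -0.01 tilt 0.02 F [ 0.8 -0.4  0.2] w 0.0852 g 0.0 q [-0.97  0.09  1.74  0.    1.31  0.6 ]
shift [ 0.679 -1.806  0.125] turn [-0. -0. -0.]
```

```bash
python3 -m jog '[{"dx":0.29,"dy":-0.77,"dz":0,"ax":0,"ay":0,"az":0,"grip":1},{"dx":0.29,"dy":-0.77,"dz":0,"ax":0,"ay":0,"az":0,"grip":1},{"dx":0.29,"dy":-0.77,"dz":0,"ax":0,"ay":0,"az":0,"grip":1},{"dx":0.29,"dy":-0.77,"dz":0,"ax":0,"ay":0,"az":0,"grip":1},{"dx":0.29,"dy":-0.77,"dz":0,"ax":0,"ay":0,"az":0,"grip":1}]' >/dev/null
python3 -m jog '[{"dx":0.29,"dy":-0.77,"dz":0,"ax":0,"ay":0,"az":0,"grip":1},{"dx":0.29,"dy":-0.77,"dz":0,"ax":0,"ay":0,"az":0,"grip":1},{"dx":0.29,"dy":-0.77,"dz":0,"ax":0,"ay":0,"az":0,"grip":1},{"dx":0.29,"dy":-0.77,"dz":0,"ax":0,"ay":0,"az":0,"grip":1},{"dx":0.29,"dy":-0.77,"dz":0,"ax":0,"ay":0,"az":0,"grip":1}]' >/dev/null
python3 -m jog '[{"dx":0.1,"dy":-0.266,"dz":0.125,"ax":0,"ay":0,"az":0,"grip":1},{"dx":0.1,"dy":-0.266,"dz":0.125,"ax":0,"ay":0,"az":0,"grip":1},{"dx":0.1,"dy":-0.266,"dz":0.125,"ax":0,"ay":0,"az":0,"grip":1}]' >/dev/null
python3 w.py .479 .1196 .110 0
```

```text
t 1.8 p [0.4781 0.1234 0.1975] yaw 0.41 tilt 0.23 F [ 0.5 -0.5 -0.1] w 0.0853 g 0.0 q [0.11 0.18 1.73 0.   1.24 1.67]
shift [0.005 0.016 0.35 ] turn [-0.002  0.002  0.005]
```

```bash
python3 -m jog '[{"dx":0,"dy":0,"dz":0.16,"ax":0,"ay":0,"az":0,"grip":1},{"dx":0,"dy":0,"dz":0.3,"ax":0,"ay":0,"az":0,"grip":1},{"dx":0,"dy":0,"dz":0.36,"ax":0,"ay":0,"az":0,"grip":1},{"dx":0,"dy":0,"dz":0.36,"ax":0,"ay":0,"az":0,"grip":1},{"dx":0,"dy":0,"dz":0.36,"ax":0,"ay":0,"az":0,"grip":1}]' >/dev/null; python3 w.py
python3 -m jog '[{"dx":0,"dy":0,"dz":0,"ax":0,"ay":0,"az":0,"grip":-0.2},{"dx":0,"dy":0,"dz":0,"ax":0,"ay":0,"az":0,"grip":-0.2},{"dx":0,"dy":0,"dz":0,"ax":0,"ay":0,"az":0,"grip":-0.2},{"dx":0,"dy":0,"dz":0,"ax":0,"ay":0,"az":0,"grip":-0.2},{"dx":0,"dy":0,"dz":0,"ax":0,"ay":0,"az":0,"grip":-0.2}]' 45 >/dev/null; python3 w.py .479 .1196 .110 0
```

```text
t 2.22 p [0.4775 0.1178 0.1098] yaw 0.11 tilt 0.09 F [0.5 0.9 0.4] w 0.0856 g 0.0 q [ 0.1   0.26  1.86 -0.    1.02  1.67]
t 2.63 p [0.4794 0.1184 0.112 ] yaw 0.12 tilt 0.25 F [ 0.8 -0.1  6.6] w 0.0515 g 46.6 q [ 0.1   0.25  1.86 -0.    1.02  1.67]
shift [-0.002 -0.005  0.008] turn [-0.    -0.003  0.001]
```

```bash
python3 -m jog '[{"dx":0,"dy":0,"dz":-0.05,"ax":0,"ay":0,"az":0,"grip":-0.4},{"dx":0,"dy":0,"dz":-0.12,"ax":0,"ay":0,"az":0,"grip":-0.4},{"dx":0,"dy":0,"dz":-0.18,"ax":0,"ay":0,"az":0,"grip":-0.4},{"dx":0.02,"dy":-0.04,"dz":-0.2,"ax":0,"ay":0,"az":0,"grip":-0.4},{"dx":0.07,"dy":-0.13,"dz":-0.2,"ax":0,"ay":0,"az":0,"grip":-0.4}]' >/dev/null; python3 w.py
python3 -m jog '[{"dx":0.06,"dy":-0.115,"dz":0,"ax":0,"ay":0,"az":0,"grip":-0.4},{"dx":0.12,"dy":-0.23,"dz":0,"ax":0,"ay":0,"az":0,"grip":-0.4},{"dx":0.18,"dy":-0.345,"dz":0,"ax":0,"ay":0,"az":0,"grip":-0.4},{"dx":0.24,"dy":-0.46,"dz":0,"ax":0,"ay":0,"az":0,"grip":-0.4},{"dx":0.29,"dy":-0.55,"dz":0,"ax":0,"ay":0,"az":0,"grip":-0.4}]' >/dev/null
python3 -m jog '[{"dx":0.024,"dy":-0.044,"dz":0,"ax":0,"ay":0,"az":0,"grip":-0.4},{"dx":0.024,"dy":-0.044,"dz":0,"ax":0,"ay":0,"az":0,"grip":-0.4},{"dx":0.024,"dy":-0.044,"dz":0,"ax":0,"ay":0,"az":0,"grip":-0.4},{"dx":0.024,"dy":-0.044,"dz":0,"ax":0,"ay":0,"az":0,"grip":-0.4}]' >/dev/null; python3 w.py .575 .3 .115 0
```

```text
t 3.05 p [0.4949 0.1498 0.1616] yaw -0.01 tilt 0.11 F [-0.5 -0.5 -3.1] w 0.0512 g 48.3 q [ 0.16  0.24  1.74 -0.    1.16  1.73]
t 3.8 p [0.5723 0.2985 0.1594] yaw 0.12 tilt 0.16 F [-0.5 -0.7 -3.7] w 0.0521 g 48.3 q [ 0.37  0.43  1.46 -0.    1.26  1.94]
shift [ 0.011 -0.006  0.178] turn [0.001 0.001 0.001]
```

```bash
python3 -m jog '[{"dx":0,"dy":0,"dz":0.06,"ax":0,"ay":0,"az":0,"grip":-0.4},{"dx":0,"dy":0,"dz":0.12,"ax":0,"ay":0,"az":0,"grip":-0.4},{"dx":0,"dy":0,"dz":0.16,"ax":0,"ay":0,"az":0,"grip":-0.4},{"dx":0,"dy":0,"dz":0.178,"ax":0,"ay":0,"az":0,"grip":-0.4},{"dx":0,"dy":0,"dz":0.178,"ax":0,"ay":0,"az":0,"grip":-0.4}]' >/dev/null; python3 -m jog '[{"dx":0,"dy":0,"dz":0.002,"ax":0,"ay":0,"az":0,"grip":-0.4},{"dx":0,"dy":0,"dz":0.002,"ax":0,"ay":0,"az":0,"grip":-0.4}]' >/dev/null; python3 w.py .575 .3 .115 0
```

```text
t 4.38 p [0.5735 0.2992 0.1153] yaw 0.1 tilt 0.03 F [-0.1 -0.  -3.1] w 0.0515 g 48.3 q [ 0.37  0.46  1.52 -0.    1.17  1.94]
shift [ 0.006 -0.003  0.001] turn [-0.    -0.     0.001]
```

```bash
python3 -m jog '[{"dx":0,"dy":0,"dz":0.006,"ax":0,"ay":0,"az":0,"grip":-0.4},{"dx":0,"dy":0,"dz":0.008,"ax":0,"ay":0,"az":0,"grip":-0.4},{"dx":0,"dy":0,"dz":0.008,"ax":0,"ay":0,"az":0,"grip":-0.4}]' >/dev/null; python3 w.py .575 .3 .115 0
```

```text
t 4.63 p [0.5741 0.2994 0.115 ] yaw 0.13 tilt 0.14 F [-1.3 -1.5  4.8] w 0.0513 g 49.3 q [ 0.37  0.46  1.52 -0.    1.16  1.94]
shift [ 0.003 -0.002  0.   ] turn [-0.    -0.002  0.001]
```

```bash
python3 -m jog '[{"dx":0,"dy":0,"dz":0,"ax":0,"ay":0,"az":0,"grip":1},{"dx":0,"dy":0,"dz":0,"ax":0,"ay":0,"az":0,"grip":1},{"dx":0,"dy":0,"dz":-0.1,"ax":0,"ay":0,"az":0,"grip":1},{"dx":0,"dy":0,"dz":-0.26,"ax":0,"ay":0,"az":0,"grip":1},{"dx":0,"dy":0,"dz":-0.36,"ax":0,"ay":0,"az":0,"grip":1}]' >/dev/null; python3 w.py .468 -.0784 .16 0
python3 -m jog '[{"dx":-0.21,"dy":0.75,"dz":0,"ax":0,"ay":0,"az":0,"grip":0.5},{"dx":-0.21,"dy":0.75,"dz":0,"ax":0,"ay":0,"az":0,"grip":0.5},{"dx":-0.21,"dy":0.75,"dz":0,"ax":0,"ay":0,"az":0,"grip":0.5},{"dx":-0.21,"dy":0.75,"dz":0,"ax":0,"ay":0,"az":0,"grip":0.5},{"dx":-0.21,"dy":0.75,"dz":0,"ax":0,"ay":0,"az":0,"grip":0.5}]' >/dev/null
python3 -m jog '[{"dx":-0.216,"dy":0.76,"dz":0,"ax":0,"ay":0,"az":0,"grip":0.5},{"dx":-0.216,"dy":0.76,"dz":0,"ax":0,"ay":0,"az":0,"grip":0.5},{"dx":-0.216,"dy":0.76,"dz":0,"ax":0,"ay":0,"az":0,"grip":0.5},{"dx":-0.216,"dy":0.76,"dz":0,"ax":0,"ay":0,"az":0,"grip":0.5},{"dx":-0.216,"dy":0.76,"dz":0,"ax":0,"ay":0,"az":0,"grip":0.5}]' >/dev/null; python3 w.py .468 -.0784 .09 0
```

```text
t 5.05 p [0.5742 0.3    0.2056] yaw 0.13 tilt 0.15 F [0.7 0.6 1.1] w 0.0855 g 0.0 q [0.37 0.4  1.38 0.   1.36 1.94]
shift [-0.429  1.513  0.18 ] turn [-0.001 -0.002  0.001]
t 5.88 p [ 0.4668 -0.0809  0.2034] yaw 0.08 tilt 0.1 F [ 0.8  0.1 -0.8] w 0.0637 g 0.0 q [-0.32  0.14  1.76 -0.    1.24  1.25]
shift [ 0.004 -0.011  0.454] turn [ 0.001 -0.     0.001]
```

```bash
python3 -m jog '[{"dx":0,"dy":0,"dz":0.16,"ax":0,"ay":0,"az":0,"grip":0.5},{"dx":0,"dy":0,"dz":0.32,"ax":0,"ay":0,"az":0,"grip":0.5},{"dx":0,"dy":0,"dz":0.42,"ax":0,"ay":0,"az":0,"grip":0.5},{"dx":0,"dy":0,"dz":0.454,"ax":0,"ay":0,"az":0,"grip":0.5},{"dx":0,"dy":0,"dz":0.454,"ax":0,"ay":0,"az":0,"grip":0.5}]' >/dev/null; python3 w.py
python3 -m jog '[{"dx":0,"dy":0,"dz":0,"ax":0,"ay":0,"az":0,"grip":-0.4},{"dx":0,"dy":0,"dz":0,"ax":0,"ay":0,"az":0,"grip":-0.4},{"dx":0,"dy":0,"dz":0,"ax":0,"ay":0,"az":0,"grip":-0.4},{"dx":0,"dy":0,"dz":0,"ax":0,"ay":0,"az":0,"grip":-0.4},{"dx":0,"dy":0,"dz":0,"ax":0,"ay":0,"az":0,"grip":-0.4}]' 25 >/dev/null; python3 w.py .468 -.0784 .09 0
```

```text
t 6.3 p [ 0.4664 -0.0778  0.0878] yaw 0.11 tilt 0.26 F [0.7 0.3 0.7] w 0.0639 g 0.0 q [-0.31  0.26  1.93 -0.    0.96  1.26]
t 6.72 p [ 0.4695 -0.0786  0.0914] yaw 0.15 tilt 0.27 F [-0.2  0.3  6.2] w 0.0337 g 25.0 q [-0.31  0.25  1.93 -0.    0.96  1.26]
shift [-0.006 -0.001  0.006] turn [ 0.001 -0.003  0.002]
```

```bash
python3 -m jog '[{"dx":0,"dy":0,"dz":-0.1,"ax":0,"ay":0,"az":0,"grip":-0.6},{"dx":0,"dy":0,"dz":-0.2,"ax":0,"ay":0,"az":0,"grip":-0.6},{"dx":0,"dy":0,"dz":-0.28,"ax":0,"ay":0,"az":0,"grip":-0.6},{"dx":0,"dy":-0.05,"dz":-0.28,"ax":0,"ay":0,"az":0,"grip":-0.6},{"dx":0,"dy":-0.15,"dz":-0.28,"ax":0,"ay":0,"az":0,"grip":-0.6}]' >/dev/null; python3 w.py
python3 -m jog '[{"dx":0.01,"dy":-0.14,"dz":0,"ax":0,"ay":0,"az":0,"grip":-0.6},{"dx":0.02,"dy":-0.28,"dz":0,"ax":0,"ay":0,"az":0,"grip":-0.6},{"dx":0.03,"dy":-0.42,"dz":0,"ax":0,"ay":0,"az":0,"grip":-0.6},{"dx":0.04,"dy":-0.56,"dz":0,"ax":0,"ay":0,"az":0,"grip":-0.6},{"dx":0.05,"dy":-0.7,"dz":0,"ax":0,"ay":0,"az":0,"grip":-0.6}]' >/dev/null
python3 -m jog '[{"dx":0.01,"dy":-0.14,"dz":0,"ax":0,"ay":0,"az":0,"grip":-0.6},{"dx":0.02,"dy":-0.28,"dz":0,"ax":0,"ay":0,"az":0,"grip":-0.6},{"dx":0.03,"dy":-0.42,"dz":0,"ax":0,"ay":0,"az":0,"grip":-0.6},{"dx":0.03,"dy":-0.56,"dz":0,"ax":0,"ay":0,"az":0,"grip":-0.6},{"dx":0.03,"dy":-0.664,"dz":0,"ax":0,"ay":0,"az":0,"grip":-0.6}]' >/dev/null
python3 -m jog '[{"dx":0,"dy":0,"dz":0,"ax":0,"ay":0,"az":0,"grip":-0.6},{"dx":0,"dy":0,"dz":0.1,"ax":0,"ay":0,"az":0,"grip":-0.6},{"dx":0,"dy":0,"dz":0.18,"ax":0,"ay":0,"az":0,"grip":-0.6},{"dx":0,"dy":0,"dz":0.24,"ax":0,"ay":0,"az":0,"grip":-0.6},{"dx":0,"dy":0,"dz":0.26,"ax":0,"ay":0,"az":0,"grip":-0.6}]' >/dev/null; python3 w.py .488 .30 .0944 0
```

```text
t 7.13 p [ 0.4696 -0.0423  0.1618] yaw -0.02 tilt 0.35 F [ 0.3  0.2 -1.4] w 0.0336 g 25.2 q [-0.24  0.17  1.83 -0.    1.13  1.34]
t 8.38 p [0.4861 0.2991 0.094 ] yaw 0.18 tilt 0.18 F [-2.1 -4.2 26.5] w 0.0335 g 27.5 q [ 0.43  0.38  1.72 -0.    1.05  2.  ]
shift [ 0.008 -0.004 -0.001] turn [0.002 0.001 0.002]
```

```bash
python3 -m jog '[{"dx":0,"dy":0,"dz":-0.006,"ax":0,"ay":0,"az":0,"grip":-0.6},{"dx":0,"dy":0,"dz":-0.006,"ax":0,"ay":0,"az":0,"grip":-0.6}]' >/dev/null; python3 w.py
python3 -m jog '[{"dx":0,"dy":0,"dz":0,"ax":0,"ay":0,"az":0,"grip":0.5},{"dx":0,"dy":0,"dz":0,"ax":0,"ay":0,"az":0,"grip":0.5},{"dx":0,"dy":0,"dz":-0.1,"ax":0,"ay":0,"az":0,"grip":0.5},{"dx":0,"dy":0,"dz":-0.24,"ax":0,"ay":0,"az":0,"grip":0.5},{"dx":0,"dy":0,"dz":-0.36,"ax":0,"ay":0,"az":0,"grip":0.5}]' >/dev/null; python3 w.py .487 .0228 .12 0
python3 - <<'E'
from h import *
t=cam("top");save(t,"top1.png",(140,95,440,305),2.5)
E
```

```text
t 8.55 p [0.4873 0.3001 0.0968] yaw 0.11 tilt 0.06 F [-0.5  0.3  0.6] w 0.0332 g 25.4 q [ 0.43  0.38  1.71 -0.    1.05  2.  ]
t 8.97 p [0.4867 0.3001 0.1872] yaw 0.12 tilt 0.05 F [0.6 0.4 1.1] w 0.0635 g 0.0 q [ 0.43  0.3   1.58 -0.    1.26  2.  ]
shift [-1.000e-03  1.109e+00  2.690e-01] turn [0.    0.    0.001]
```

View pics/top1.png

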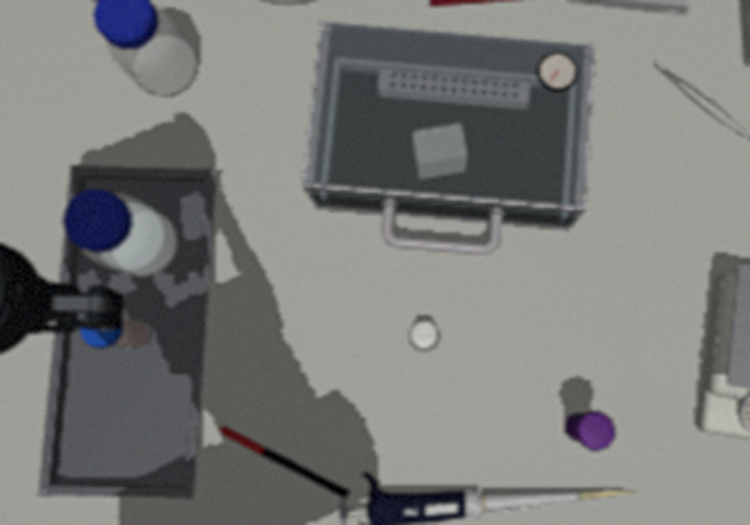

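The bottle (100,220) and tube (98,330) stand upright in the tray. The cup is at (424,332), unchanged.

```bash
python3 -m jog '[{"dx":0,"dy":0.8,"dz":0,"ax":0,"ay":0,"az":0,"grip":0.2},{"dx":0,"dy":0.8,"dz":0,"ax":0,"ay":0,"az":0,"grip":0.2},{"dx":0,"dy":0.8,"dz":0,"ax":0,"ay":0,"az":0,"grip":0.2},{"dx":0,"dy":0.8,"dz":0,"ax":0,"ay":0,"az":0,"grip":0.2},{"dx":0,"dy":0.8,"dz":0,"ax":0,"ay":0,"az":0,"grip":0.2}]' >/dev/null
python3 -m jog '[{"dx":0,"dy":0.16,"dz":0.04,"ax":0,"ay":0,"az":0,"grip":0.2},{"dx":0,"dy":0.307,"dz":0.14,"ax":0,"ay":0,"az":0,"grip":0.2},{"dx":0,"dy":0.307,"dz":0.3,"ax":0,"ay":0,"az":0,"grip":0.2},{"dx":0,"dy":0.307,"dz":0.4,"ax":0,"ay":0,"az":0,"grip":0.2},{"dx":0,"dy":0.307,"dz":0.5,"ax":0,"ay":0,"az":0,"grip":0.2}]' >/dev/null
python3 -m jog '[{"dx":0,"dy":0,"dz":0.06,"ax":0,"ay":0,"az":0,"grip":0.2},{"dx":0,"dy":0,"dz":0.1,"ax":0,"ay":0,"az":0,"grip":0.2},{"dx":0,"dy":0,"dz":0.1,"ax":0,"ay":0,"az":0,"grip":0.2}]' >/dev/null; python3 w.py .487 .0232 .008 0
```

```text
t 10.1 p [0.4858 0.0235 0.0341] yaw 0.11 tilt 0.26 F [-0.6 -0.1 -0. ] w 0.051 g 0.0 q [-0.09  0.35  1.97 -0.    0.83  1.47]
shift [0.005 0.001 0.104] turn [-0.     0.003  0.001]
```

```bash
python3 -m jog '[{"dx":0.004,"dy":0,"dz":0.05,"ax":0,"ay":0,"az":0,"grip":0.2},{"dx":0.004,"dy":0,"dz":0.1,"ax":0,"ay":0,"az":0,"grip":0.2},{"dx":0.004,"dy":0,"dz":0.1,"ax":0,"ay":0,"az":0,"grip":0.2}]' >/dev/null; python3 w.py
python3 -m jog '[{"dx":0,"dy":0,"dz":0,"ax":0,"ay":0,"az":0,"grip":-0.5},{"dx":0,"dy":0,"dz":0,"ax":0,"ay":0,"az":0,"grip":-0.5},{"dx":0,"dy":0,"dz":0,"ax":0,"ay":0,"az":0,"grip":-0.5},{"dx":0,"dy":0,"dz":0,"ax":0,"ay":0,"az":0,"grip":-0.5},{"dx":0,"dy":0,"dz":0,"ax":0,"ay":0,"az":0,"grip":-0.5}]' 20 >/dev/null; python3 w.py .41 .3 .06 0
```

```text
t 10.35 p [0.4878 0.0236 0.0102] yaw 0.13 tilt 0.12 F [-0.3 -0.2  0. ] w 0.0511 g 0.0 q [-0.09  0.38  1.99 -0.    0.77  1.47]
t 10.77 p [0.4893 0.0235 0.0121] yaw 0.13 tilt 0.12 F [-1.7 -0.8  7.1] w 0.0262 g 20.3 q [-0.09  0.38  1.99 -0.    0.77  1.47]
shift [-0.314 -1.107 -0.193] turn [ 0.    -0.001  0.001]
```

```bash
python3 -m jog '[{"dx":0,"dy":0,"dz":0,"ax":0,"ay":0,"az":0,"grip":0.1},{"dx":0,"dy":0,"dz":0,"ax":0,"ay":0,"az":0,"grip":0.1},{"dx":0,"dy":0,"dz":0.016,"ax":0,"ay":0,"az":0,"grip":0.1},{"dx":0,"dy":0,"dz":0.02,"ax":0,"ay":0,"az":0,"grip":0.1},{"dx":0,"dy":0,"dz":0.02,"ax":0,"ay":0,"az":0,"grip":0.1}]' >/dev/null; python3 w.py
python3 -c "
from h import *
s=cam('side');save(s,'side2.png',(240,170,340,250),6)"
python3 -m jog '[{"dx":0,"dy":0,"dz":0,"ax":0,"ay":0,"az":0,"grip":-0.5},{"dx":0,"dy":0,"dz":0,"ax":0,"ay":0,"az":0,"grip":-0.5},{"dx":0,"dy":0,"dz":0,"ax":0,"ay":0,"az":0,"grip":-0.5},{"dx":0,"dy":0,"dz":0,"ax":0,"ay":0,"az":0,"grip":-0.5},{"dx":0,"dy":0,"dz":0,"ax":0,"ay":0,"az":0,"grip":-0.5}]' 20 >/dev/null; python3 w.py .41 .3 .06 0
```

```text
t 11.18 p [0.488  0.0236 0.0054] yaw 0.12 tilt 0.08 F [-0.1  0.5 -0.1] w 0.0473 g 0.0 q [-0.09  0.39  2.   -0.    0.75  1.47]
t 11.65 p [0.4886 0.0236 0.0061] yaw 0.13 tilt 0.01 F [-0.2  0.1 -0.4] w 0.0277 g 19.7 q [-0.09  0.39  2.   -0.    0.75  1.47]
shift [-0.312 -1.106 -0.216] turn [ 0.    -0.     0.001]
```

View pics/side2.png

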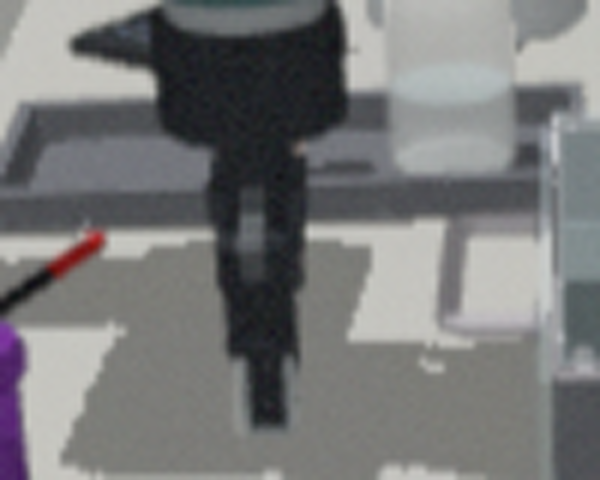

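The finger covers the middle of the cup, whose edges show on both sides at (238,395) and (293,395); its top is tapered. The grip is good.

```bash
python3 -m jog '[{"dx":0,"dy":0,"dz":-0.1,"ax":0,"ay":0,"az":0,"grip":-0.6},{"dx":0,"dy":0,"dz":-0.2,"ax":0,"ay":0,"az":0,"grip":-0.6},{"dx":-0.04,"dy":-0.1,"dz":-0.24,"ax":0,"ay":0,"az":0,"grip":-0.6},{"dx":-0.1,"dy":-0.2,"dz":-0.24,"ax":0,"ay":0,"az":0,"grip":-0.6},{"dx":-0.14,"dy":-0.34,"dz":-0.24,"ax":0,"ay":0,"az":0,"grip":-0.6}]' >/dev/null; python3 w.py
python3 -m jog '[{"dx":-0.04,"dy":-0.14,"dz":0,"ax":0,"ay":0,"az":0,"grip":-0.6},{"dx":-0.08,"dy":-0.28,"dz":0,"ax":0,"ay":0,"az":0,"grip":-0.6},{"dx":-0.12,"dy":-0.42,"dz":0,"ax":0,"ay":0,"az":0,"grip":-0.6},{"dx":-0.16,"dy":-0.56,"dz":0,"ax":0,"ay":0,"az":0,"grip":-0.6},{"dx":-0.172,"dy":-0.7,"dz":0,"ax":0,"ay":0,"az":0,"grip":-0.6}]' >/dev/null
python3 -m jog '[{"dx":0,"dy":-0.066,"dz":0,"ax":0,"ay":0,"az":0,"grip":-0.6},{"dx":0,"dy":-0.066,"dz":0.08,"ax":0,"ay":0,"az":0,"grip":-0.6},{"dx":0,"dy":-0.066,"dz":0.16,"ax":0,"ay":0,"az":0,"grip":-0.6},{"dx":0,"dy":-0.066,"dz":0.2,"ax":0,"ay":0,"az":0,"grip":-0.6},{"dx":0,"dy":-0.066,"dz":0.21,"ax":0,"ay":0,"az":0,"grip":-0.6}]' >/dev/null; python3 w.py .41 .30 .0091 0
```

```text
t 12.07 p [0.4531 0.1082 0.0669] yaw -0.03 tilt 0.08 F [ 0.1  0.4 -1. ] w 0.0277 g 19.9 q [ 0.09  0.27  1.98 -0.    0.89  1.66]
t 12.9 p [0.4083 0.2992 0.0117] yaw 0.14 tilt 0.25 F [-0.5 -1.4 -0.6] w 0.0273 g 19.9 q [ 0.49  0.4   1.95 -0.    0.79  2.06]
shift [ 0.007 -0.003  0.01 ] turn [0.001 0.002 0.002]
```

```bash
python3 -m jog '[{"dx":0,"dy":0,"dz":0.006,"ax":0,"ay":0,"az":0,"grip":-0.6},{"dx":0,"dy":0,"dz":0.01,"ax":0,"ay":0,"az":0,"grip":-0.6},{"dx":0,"dy":0,"dz":0.01,"ax":0,"ay":0,"az":0,"grip":-0.6}]' >/dev/null; python3 w.py .41 .3 .0091 0
```

```text
t 13.15 p [0.4106 0.2999 0.0116] yaw 0.09 tilt 0.07 F [-0.5  0.2  0.1] w 0.0278 g 19.9 q [ 0.49  0.4   1.95 -0.    0.79  2.06]
shift [-0.003 -0.     0.01 ] turn [-0.    -0.001  0.001]
```

```bash
python3 -m jog '[{"dx":0,"dy":0,"dz":0.005,"ax":0,"ay":0,"az":0,"grip":-0.6},{"dx":0,"dy":0,"dz":0.008,"ax":0,"ay":0,"az":0,"grip":-0.6},{"dx":0,"dy":0,"dz":0.008,"ax":0,"ay":0,"az":0,"grip":-0.6}]' >/dev/null; python3 w.py .41 .3 .0091 0
python3 -m jog '[{"dx":0,"dy":0,"dz":0,"ax":0,"ay":0,"az":0,"grip":0},{"dx":0,"dy":0,"dz":0,"ax":0,"ay":0,"az":0,"grip":0},{"dx":0,"dy":0,"dz":-0.1,"ax":0,"ay":0,"az":0,"grip":0},{"dx":0,"dy":0,"dz":-0.25,"ax":0,"ay":0,"az":0,"grip":0},{"dx":0,"dy":0,"dz":-0.4,"ax":0,"ay":0,"az":0,"grip":0}]' >/dev/null; python3 -m jog '[{"dx":0,"dy":0,"dz":-0.16,"ax":0,"ay":0,"az":0,"grip":-0.3},{"dx":0,"dy":0,"dz":-0.32,"ax":0,"ay":0,"az":0,"grip":-0.3},{"dx":0,"dy":0,"dz":-0.32,"ax":0,"ay":0,"az":0,"grip":-0.3}]' >/dev/null
python3 w.py .5637 .0077 .19 86.5
```

```text
t 13.4 p [0.4102 0.2999 0.0094] yaw 0.11 tilt 0.04 F [ 0.2 -0.9 -0.7] w 0.0275 g 19.9 q [ 0.49  0.41  1.95 -0.    0.78  2.06]
shift [-0.001 -0.001  0.001] turn [-0.    -0.     0.001]
t 14.07 p [0.4143 0.3024 0.1972] yaw 0.14 tilt 0.93 F [1.2 0.8 1.1] w 0.0298 g 0.0 q [ 0.49  0.2   1.7  -0.    1.23  2.06]
shift [0.594 1.181 0.028] turn [ 0.003 -0.011 -0.96 ]
```

```bash
python3 -m jog '[{"dx":0.3,"dy":0.6,"dz":0,"ax":0,"ay":0,"az":-0.4,"grip":-0.3},{"dx":0.3,"dy":0.6,"dz":0,"ax":0,"ay":0,"az":-0.4,"grip":-0.3},{"dx":0.3,"dy":0.6,"dz":0,"ax":0,"ay":0,"az":-0.4,"grip":-0.3},{"dx":0.3,"dy":0.6,"dz":0,"ax":0,"ay":0,"az":-0.4,"grip":-0.3},{"dx":0.3,"dy":0.6,"dz":0,"ax":0,"ay":0,"az":-0.4,"grip":-0.3}]' >/dev/null; python3 w.py .564 .0077 .19 86.5
```

```text
t 14.48 p [0.4867 0.1471 0.189 ] yaw 32.81 tilt 0.13 F [ 0.3 -0.1 -0.1] w 0.0297 g 0.0 q [ 0.16  0.2   1.71 -0.    1.22  1.16]
shift [-0.042  0.636 -0.003] turn [ 0.001  0.    -0.597]
```

```bash
python3 -m jog '[{"dx":-0.042,"dy":0.636,"dz":0,"ax":0,"ay":0,"az":-0.59,"grip":-0.3},{"dx":-0.042,"dy":0.636,"dz":0,"ax":0,"ay":0,"az":-0.59,"grip":-0.3},{"dx":-0.042,"dy":0.636,"dz":0,"ax":0,"ay":0,"az":-0.59,"grip":-0.3},{"dx":-0.042,"dy":0.636,"dz":0,"ax":0,"ay":0,"az":-0.59,"grip":-0.3},{"dx":-0.042,"dy":0.636,"dz":0,"ax":0,"ay":0,"az":-0.59,"grip":-0.3}]' >/dev/null; python3 w.py .564 .0077 .19 86.5
python3 -m jog '[{"dx":0,"dy":0,"dz":0,"ax":0,"ay":0,"az":-0.2,"grip":-0.3},{"dx":0,"dy":0,"dz":0,"ax":0,"ay":0,"az":-0.2,"grip":-0.3},{"dx":0,"dy":0,"dz":0,"ax":0,"ay":0,"az":-0.2,"grip":-0.3},{"dx":0,"dy":0,"dz":0,"ax":0,"ay":0,"az":-0.2,"grip":-0.3}]' >/dev/null; python3 w.py .564 .0077 .051 86.5
```

```text
t 14.9 p [0.5659 0.0041 0.1888] yaw 66.7 tilt 0.33 F [0.7 0.3 0.2] w 0.0301 g 0.0 q [-0.11  0.29  1.6  -0.    1.25  0.29]
shift [ 0.01  -0.012 -0.005] turn [ 0.003  0.002 -0.22 ]
t 15.23 p [0.5619 0.0102 0.1887] yaw 84.64 tilt 0.02 F [-0.6 -0.1 -0.2] w 0.0299 g 0.0 q [-0.11  0.28  1.6  -0.    1.26 -0.01]
shift [-0.009  0.009  0.551] turn [-0.     0.    -0.021]
```

```bash
python3 -m jog '[{"dx":-0.009,"dy":0.01,"dz":0.16,"ax":0,"ay":0,"az":-0.021,"grip":-0.45},{"dx":-0.009,"dy":0.01,"dz":0.3,"ax":0,"ay":0,"az":-0.021,"grip":-0.45},{"dx":-0.009,"dy":0.01,"dz":0.4,"ax":0,"ay":0,"az":-0.021,"grip":-0.45},{"dx":-0.009,"dy":0.01,"dz":0.4,"ax":0,"ay":0,"az":-0.021,"grip":-0.45},{"dx":-0.009,"dy":0.01,"dz":0.4,"ax":0,"ay":0,"az":-0.021,"grip":-0.45}]' >/dev/null; python3 w.py .5645 .0077 .051 86.5
python3 -c "
from h import *
s=cam('side');save(s,'side3.png',(290,150,420,260),6)"
```

```text
t 15.65 p [0.5634 0.0082 0.0881] yaw 86.45 tilt 0.18 F [ 0.2  0.3 -0.4] w 0.0236 g 0.0 q [-0.11  0.38  1.74 -0.    1.03 -0.05]
shift [-0.002  0.005  0.148] turn [-0.002 -0.    -0.001]
```

View pics/side3.png

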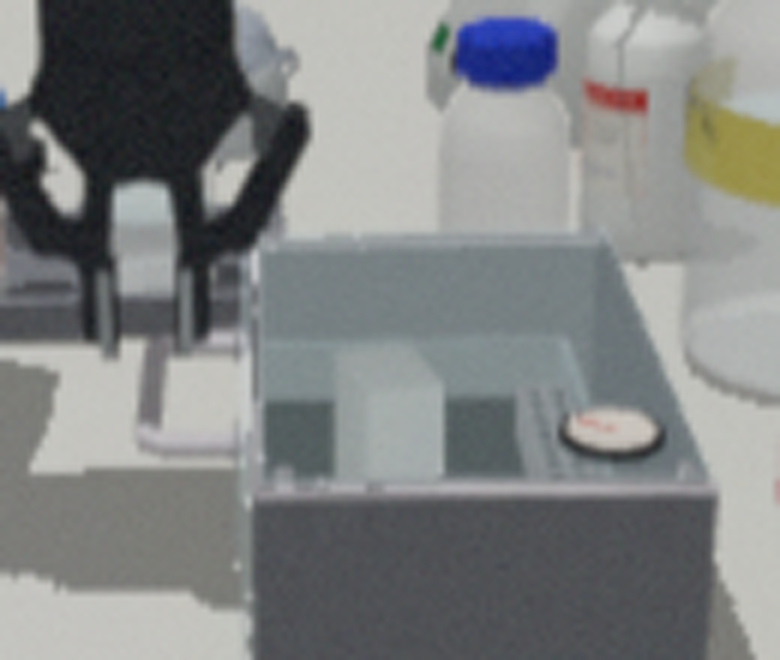

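The fingers are at columns 105 and 185, and the bar lies between them at (153,380), about 2 mm further in. I shift, lower and grip.

```bash
python3 -m jog '[{"dx":0,"dy":0.012,"dz":0.05,"ax":0,"ay":0,"az":0,"grip":-0.45},{"dx":0,"dy":0.012,"dz":0.1,"ax":0,"ay":0,"az":0,"grip":-0.45},{"dx":0,"dy":0.012,"dz":0.148,"ax":0,"ay":0,"az":0,"grip":-0.45},{"dx":0,"dy":0.012,"dz":0.148,"ax":0,"ay":0,"az":0,"grip":-0.45}]' >/dev/null; python3 w.py
python3 -m jog '[{"dx":0,"dy":0.012,"dz":0,"ax":0,"ay":0,"az":0,"grip":-1},{"dx":0,"dy":0,"dz":0,"ax":0,"ay":0,"az":0,"grip":-1},{"dx":0,"dy":0,"dz":0,"ax":0,"ay":0,"az":0,"grip":-1},{"dx":0,"dy":0,"dz":0,"ax":0,"ay":0,"az":0,"grip":-1}]' 40 >/dev/null; python3 w.py
```

```text
t 16.03 p [0.5677 0.0078 0.0525] yaw 86.48 tilt 0.04 F [ 0.3 -0.2  0.6] w 0.0234 g 0.0 q [-0.11  0.42  1.77 -0.    0.95 -0.05]
t 16.37 p [0.5641 0.008  0.0531] yaw 86.47 tilt 0.34 F [-6.2  0.3 -0. ] w 0.0086 g 39.4 q [-0.11  0.42  1.78 -0.    0.95 -0.05]
```

```bash
python3 -m jog '[{"dx":0,"dy":-0.03,"dz":0,"ax":0,"ay":0,"az":0,"grip":-1},{"dx":0,"dy":-0.08,"dz":0,"ax":0,"ay":0,"az":0,"grip":-1},{"dx":0,"dy":-0.14,"dz":0,"ax":0,"ay":0,"az":0,"grip":-1},{"dx":0,"dy":-0.2,"dz":0,"ax":0,"ay":0,"az":0,"grip":-1},{"dx":0,"dy":-0.26,"dz":0,"ax":0,"ay":0,"az":0,"grip":-1}]' >/dev/null; python3 w.py
python3 -m jog '[{"dx":0,"dy":-0.06,"dz":0,"ax":0,"ay":0,"az":0,"grip":-1},{"dx":0,"dy":-0.12,"dz":0,"ax":0,"ay":0,"az":0,"grip":-1},{"dx":0,"dy":-0.18,"dz":0,"ax":0,"ay":0,"az":0,"grip":-1},{"dx":0,"dy":-0.24,"dz":0,"ax":0,"ay":0,"az":0,"grip":-1},{"dx":0,"dy":-0.27,"dz":0,"ax":0,"ay":0,"az":0,"grip":-1}]' >/dev/null; python3 w.py
python3 -m jog '[{"dx":0,"dy":-0.01,"dz":0,"ax":0,"ay":0,"az":0,"grip":-1},{"dx":0,"dy":-0.016,"dz":0,"ax":0,"ay":0,"az":0,"grip":-1},{"dx":0,"dy":-0.016,"dz":0,"ax":0,"ay":0,"az":0,"grip":-1}]' >/dev/null; python3 w.py
```

```text
t 16.78 p [0.5037 0.0128 0.0531] yaw 86.41 tilt 0.29 F [ 1.7  4.1 -6.6] w 0.0085 g 39.5 q [-0.11  0.34  1.92  0.    0.88 -0.05]
t 17.2 p [0.4343 0.0182 0.0531] yaw 86.34 tilt 0.26 F [ 2.  10.4 -7. ] w 0.0088 g 39.3 q [-0.12  0.25  2.06  0.01  0.83 -0.06]
t 17.45 p [0.4313 0.0184 0.0531] yaw 86.33 tilt 0.28 F [-0.4  8.6 -5.1] w 0.0085 g 39.6 q [-0.12  0.25  2.06  0.01  0.83 -0.06]
```

```bash
python3 -m jog '[{"dx":0.006,"dy":-0.01,"dz":0,"ax":0,"ay":0,"az":0,"grip":-1},{"dx":0.008,"dy":-0.016,"dz":0,"ax":0,"ay":0,"az":0,"grip":-1},{"dx":0.008,"dy":-0.016,"dz":0,"ax":0,"ay":0,"az":0,"grip":-1}]' >/dev/null; python3 w.py
python3 -m jog '[{"dx":0,"dy":0,"dz":0,"ax":0,"ay":0,"az":0,"grip":-0.5},{"dx":0,"dy":0,"dz":0,"ax":0,"ay":0,"az":0,"grip":-0.5},{"dx":0,"dy":0,"dz":-0.1,"ax":0,"ay":0,"az":0,"grip":-0.5},{"dx":0,"dy":0,"dz":-0.25,"ax":0,"ay":0,"az":0,"grip":-0.4},{"dx":0,"dy":0,"dz":-0.4,"ax":0,"ay":0,"az":0,"grip":-0.2}]' >/dev/null
python3 -m jog '[{"dx":0,"dy":-0.1,"dz":-0.16,"ax":0,"ay":0,"az":0,"grip":0},{"dx":0,"dy":-0.25,"dz":-0.2,"ax":0,"ay":0,"az":0,"grip":0},{"dx":0,"dy":-0.4,"dz":-0.2,"ax":0,"ay":0,"az":0,"grip":0}]' >/dev/null;  python3 w.py
python3 -c "
from h import *
t=cam('top');save(t,'top4.png',(250,120,400,250),5)
s=cam('side');save(s,'side4.png',(250,165,420,275),4.6)"
```

```text
t 17.7 p [0.4279 0.0187 0.053 ] yaw 86.48 tilt 0.15 F [ 0.9  3.1 -1.3] w 0.0087 g 40.1 q [-0.12  0.25  2.07  0.    0.82 -0.06]
t 18.37 p [0.3299 0.0235 0.206 ] yaw 86.52 tilt 0.54 F [-0.3  0.1  0.4] w 0.043 g 0.0 q [-0.14 -0.09  1.99 -0.    1.23 -0.08]
```

View pics/top4.png

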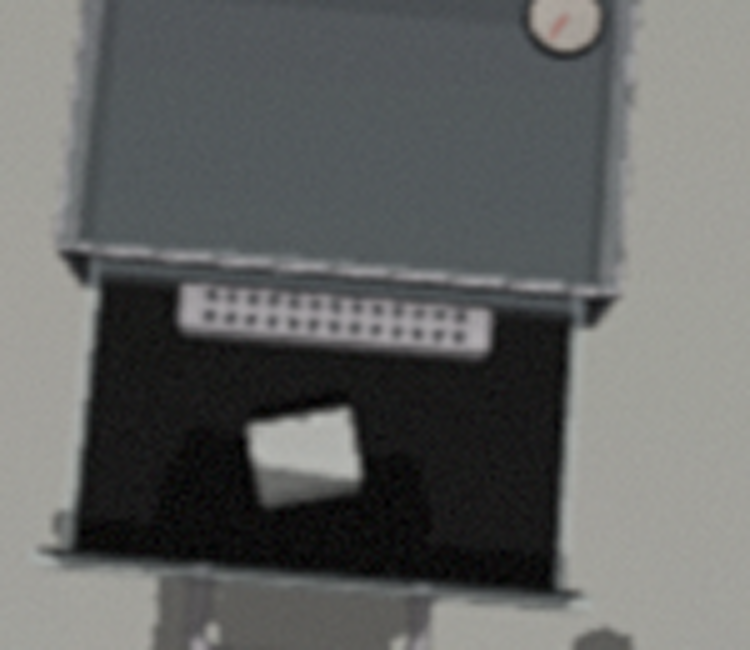

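View pics/side4.png

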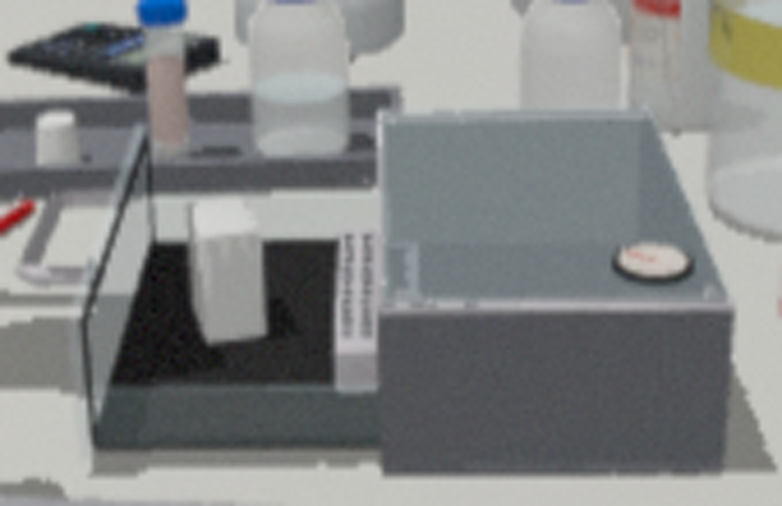

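The drawer is open by about 137 mm, and the carton stands clear of the unit with its top face centred near (306,449). In the side view its top corners are about (190,205), (230,200), (263,237) and (205,243).

```bash
python3 - <<'E'
from h import *
t=cam("top");s=cam("side")
print(back(t,(311.2,209.8),.076))
q=np.array([back(s,(250+a/4.6,165+b/4.6),.076) for a,b in[(190,205),(230,200),(263,237),(205,243)]]);print(q,q.mean(0))
for yaw in(10.5,):
  c=back(t,(311.2,209.8),.076); a=np.radians(yaw)
  for z in(.076,.014):
    P=[(c[0]+u*.016*np.cos(a)-v*.023*np.sin(a),c[1]+u*.016*np.sin(a)+v*.023*np.cos(a),z) for u,v in((1,1),(1,-1),(-1,-1),(-1,1))]
    print("top4",[np.round((proj(t,p)-[250,120])*5).tolist() for p in P],"side4",[np.round((proj(s,p)-[250,165])*4.6).tolist() for p in P])
E
python3 w.py .515 .018 .2 100.5
```

```text
[0.5250457  0.01991333 0.076     ]
[[ 0.5070139   0.03367297  0.076     ]
 [ 0.5284517   0.03808565  0.076     ]
 [ 0.54518455 -0.01263469  0.076     ]
 [ 0.51555478 -0.01679238  0.076     ]] [0.52405123 0.01058289 0.076     ]
top4 [[250.0, 423.0], [350.0, 406.0], [362.0, 475.0], [262.0, 493.0]] side4 [[245.0, 194.0], [262.0, 227.0], [201.0, 234.0], [187.0, 201.0]]
top4 [[255.0, 440.0], [348.0, 424.0], [359.0, 488.0], [266.0, 504.0]] side4 [[250.0, 297.0], [267.0, 333.0], [208.0, 341.0], [193.0, 304.0]]
t 18.57 p [0.3271 0.0241 0.2027] yaw 86.5 tilt 0.18 F [ 1.1 -0.7 -0.2] w 0.0422 g 0.0 q [-0.14 -0.09  2.   -0.    1.23 -0.08]
shift [0.022 0.752 0.013] turn [ 0.002  0.001 -0.156]
```

```bash
python3 w.py .525 .0185 .2 101
python3 -m jog '[{"dx":0.02,"dy":0.792,"dz":0,"ax":0,"ay":0,"az":-0.161,"grip":0.08},{"dx":0.02,"dy":0.792,"dz":0,"ax":0,"ay":0,"az":-0.161,"grip":0.08},{"dx":0.02,"dy":0.792,"dz":0,"ax":0,"ay":0,"az":-0.161,"grip":0.08},{"dx":0.02,"dy":0.792,"dz":0,"ax":0,"ay":0,"az":-0.161,"grip":0.08},{"dx":0.02,"dy":0.792,"dz":0,"ax":0,"ay":0,"az":-0.161,"grip":0.08}]' >/dev/null
python3 -m jog '[{"dx":0,"dy":0,"dz":0.1,"ax":0,"ay":0,"az":0,"grip":0.08},{"dx":0,"dy":0,"dz":0.25,"ax":0,"ay":0,"az":0,"grip":0.08},{"dx":0,"dy":0,"dz":0.4,"ax":0,"ay":0,"az":0,"grip":0.08},{"dx":0,"dy":0,"dz":0.4,"ax":0,"ay":0,"az":0,"grip":0.08},{"dx":0,"dy":0,"dz":0.4,"ax":0,"ay":0,"az":0,"grip":0.08}]' >/dev/null; python3 w.py .525 .0185 .036 101
```

```text
t 18.57 p [0.3271 0.0241 0.2027] yaw 86.5 tilt 0.18 F [ 1.1 -0.7 -0.2] w 0.0422 g 0.0 q [-0.14 -0.09  2.   -0.    1.23 -0.08]
shift [0.026 0.792 0.013] turn [ 0.002  0.001 -0.161]
t 19.4 p [0.5249 0.0172 0.1   ] yaw 101.0 tilt 0.29 F [-0.1 -0.3  0.3] w 0.0462 g 0.0 q [-0.1   0.31  1.81 -0.    1.03 -0.29]
shift [0.005 0.003 0.256] turn [-0.003 -0.001 -0.   ]
```

```bash
python3 -m jog '[{"dx":0.003,"dy":0,"dz":0.08,"ax":0,"ay":0,"az":0,"grip":0.08},{"dx":0.003,"dy":0,"dz":0.16,"ax":0,"ay":0,"az":0,"grip":0.08},{"dx":0.003,"dy":0,"dz":0.23,"ax":0,"ay":0,"az":0,"grip":0.08},{"dx":0.003,"dy":0,"dz":0.256,"ax":0,"ay":0,"az":0,"grip":0.08},{"dx":0.003,"dy":0,"dz":0.256,"ax":0,"ay":0,"az":0,"grip":0.08}]' >/dev/null; python3 w.py
python3 -m jog '[{"dx":0,"dy":0,"dz":0,"ax":0,"ay":0,"az":0,"grip":-0.5},{"dx":0,"dy":0,"dz":0,"ax":0,"ay":0,"az":0,"grip":-0.5},{"dx":0,"dy":0,"dz":0,"ax":0,"ay":0,"az":0,"grip":-0.5},{"dx":0,"dy":0,"dz":0,"ax":0,"ay":0,"az":0,"grip":-0.5}]' 30 >/dev/null; python3 w.py
python3 -m jog '[{"dx":0,"dy":0,"dz":-0.08,"ax":0,"ay":0,"az":0,"grip":-0.6},{"dx":0,"dy":0,"dz":-0.2,"ax":0,"ay":0,"az":0,"grip":-0.6},{"dx":0,"dy":0,"dz":-0.32,"ax":0,"ay":0,"az":0,"grip":-0.6},{"dx":0,"dy":0,"dz":-0.44,"ax":0,"ay":0,"az":0,"grip":-0.6},{"dx":0,"dy":0,"dz":-0.48,"ax":0,"ay":0,"az":0,"grip":-0.6}]' >/dev/null; python3 w.py .485 -.3195 .157 82
```

```text
t 19.82 p [0.5262 0.0179 0.0386] yaw 101.0 tilt 0.06 F [-0.3  0.3 -0.7] w 0.0461 g 0.0 q [-0.1   0.39  1.88 -0.    0.87 -0.29]
t 20.15 p [0.5268 0.0179 0.0398] yaw 101.0 tilt 0.24 F [0.4 0.4 6.4] w 0.0317 g 30.8 q [-0.1   0.38  1.88 -0.    0.87 -0.29]
t 20.57 p [0.5276 0.0179 0.1626] yaw 101.0 tilt 0.47 F [ 0.8 -0.1 -0.9] w 0.0319 g 30.3 q [-0.1   0.25  1.72 -0.    1.16 -0.29]
shift [-1.292 -0.425  0.022] turn [0.005 0.001 0.211]
```

```bash
python3 -m jog '[{"dx":-0.12,"dy":-0.04,"dz":0,"ax":0,"ay":0,"az":0,"grip":-0.6},{"dx":-0.24,"dy":-0.08,"dz":0,"ax":0,"ay":0,"az":0,"grip":-0.6},{"dx":-0.37,"dy":-0.12,"dz":0,"ax":0,"ay":0,"az":0,"grip":-0.6},{"dx":-0.5,"dy":-0.16,"dz":0,"ax":0,"ay":0,"az":0,"grip":-0.6},{"dx":-0.63,"dy":-0.2,"dz":0,"ax":0,"ay":0,"az":0,"grip":-0.6}]' >/dev/null
python3 -m jog '[{"dx":-0.13,"dy":-0.04,"dz":0,"ax":0,"ay":0,"az":0.05,"grip":-0.6},{"dx":-0.26,"dy":-0.09,"dz":0,"ax":0,"ay":0,"az":0.1,"grip":-0.6},{"dx":-0.4,"dy":-0.13,"dz":0,"ax":0,"ay":0,"az":0.15,"grip":-0.6},{"dx":-0.53,"dy":-0.18,"dz":0,"ax":0,"ay":0,"az":0.2,"grip":-0.6},{"dx":-0.62,"dy":-0.21,"dz":0,"ax":0,"ay":0,"az":0.211,"grip":-0.6}]' >/dev/null
python3 -m jog '[{"dx":0,"dy":0,"dz":0,"ax":0,"ay":0,"az":0,"grip":-0.6},{"dx":0,"dy":0,"dz":0,"ax":0,"ay":0,"az":0,"grip":-0.6},{"dx":0,"dy":0,"dz":0,"ax":0,"ay":0,"az":0,"grip":-0.6}]' >/dev/null; python3 w.py .485 -.3195 .112 82
```

```text
t 21.65 p [ 0.4836 -0.3073  0.1573] yaw 81.99 tilt 0.13 F [ 0.9  0.4 -1.4] w 0.0314 g 30.2 q [-0.69  0.32  1.63  0.    1.19 -0.55]
shift [-0.048  0.013  0.181] turn [-0.001 -0.001 -0.   ]
```

```bash
python3 -m jog '[{"dx":-0.048,"dy":0.012,"dz":0.08,"ax":0,"ay":0,"az":0,"grip":-0.6},{"dx":-0.048,"dy":0.012,"dz":0.15,"ax":0,"ay":0,"az":0,"grip":-0.6},{"dx":-0.048,"dy":0.012,"dz":0.18,"ax":0,"ay":0,"az":0,"grip":-0.6},{"dx":-0.048,"dy":0.012,"dz":0.18,"ax":0,"ay":0,"az":0,"grip":-0.6},{"dx":-0.048,"dy":0.012,"dz":0.18,"ax":0,"ay":0,"az":0,"grip":-0.6}]' >/dev/null;python3 w.py .485 -.3195 .094 82
python3 -m jog '[{"dx":0,"dy":0,"dz":0.01,"ax":0,"ay":0,"az":0,"grip":-0.6},{"dx":0,"dy":0,"dz":0.02,"ax":0,"ay":0,"az":0,"grip":-0.6},{"dx":0,"dy":0,"dz":0.03,"ax":0,"ay":0,"az":0,"grip":-0.6},{"dx":0,"dy":0,"dz":0.04,"ax":0,"ay":0,"az":0,"grip":-0.6},{"dx":0,"dy":0,"dz":0.04,"ax":0,"ay":0,"az":0,"grip":-0.6}]' >/dev/null;python3 w.py .485 -.3195 .094 82
python3 -c "
from h import *
s=cam('side');save(s,'side5.png',(190,220,330,330),5)"
```

```text
t 22.07 p [ 0.4854 -0.3192  0.113 ] yaw 82.08 tilt 0.07 F [-0.  -0.2 -0.3] w 0.0313 g 30.2 q [-0.7   0.37  1.67  0.    1.1  -0.56]
shift [-0.001 -0.002  0.076] turn [-0.001 -0.001  0.001]
t 22.48 p [ 0.4854 -0.3204  0.1029] yaw 82.01 tilt 0.0 F [ 0.6 -0.5 -0.3] w 0.0314 g 30.3 q [-0.7   0.38  1.68 -0.    1.08 -0.56]
shift [ 0.004 -0.002  0.036] turn [-0. -0.  0.]
```

View pics/side5.png

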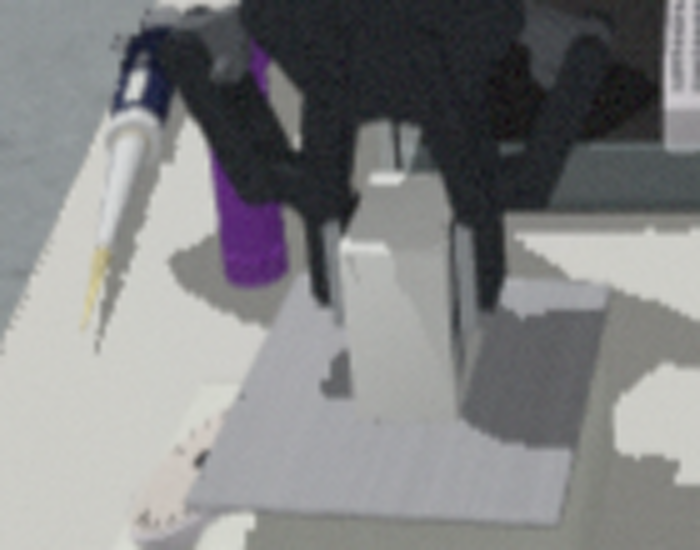

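The carton is upright with its foot (400,410) on the middle of the pan. I lower it as the pan sinks, then release.

```bash
python3 -m jog '[{"dx":-0.001,"dy":0,"dz":0.01,"ax":0,"ay":0,"az":0,"grip":-0.6},{"dx":-0.001,"dy":0,"dz":0.02,"ax":0,"ay":0,"az":0,"grip":-0.6},{"dx":-0.001,"dy":0,"dz":0.03,"ax":0,"ay":0,"az":0,"grip":-0.6},{"dx":-0.001,"dy":0,"dz":0.036,"ax":0,"ay":0,"az":0,"grip":-0.6},{"dx":-0.001,"dy":0,"dz":0.036,"ax":0,"ay":0,"az":0,"grip":-0.6}]' >/dev/null;python3 w.py
python3 -m jog '[{"dx":0,"dy":0,"dz":0,"ax":0,"ay":0,"az":0,"grip":-0.2},{"dx":0,"dy":0,"dz":0,"ax":0,"ay":0,"az":0,"grip":-0.1},{"dx":0,"dy":0,"dz":0,"ax":0,"ay":0,"az":0,"grip":0},{"dx":0,"dy":0,"dz":0,"ax":0,"ay":0,"az":0,"grip":0.1},{"dx":0,"dy":0,"dz":-0.1,"ax":0,"ay":0,"az":0,"grip":0.1}]' >/dev/null;python3 w.py
python3 -m jog '[{"dx":0,"dy":0,"dz":-0.15,"ax":0,"ay":0,"az":0,"grip":0.1},{"dx":0,"dy":0,"dz":-0.3,"ax":0,"ay":0,"az":0,"grip":0.1},{"dx":0,"dy":0,"dz":-0.4,"ax":0,"ay":0,"az":0,"grip":0},{"dx":0.1,"dy":0,"dz":-0.4,"ax":0,"ay":0,"az":0,"grip":-0.3},{"dx":0.25,"dy":0,"dz":-0.4,"ax":0,"ay":0,"az":0,"grip":-0.4}]' >/dev/null;python3 w.py .427 .0187 .2 85.5
python3 -c "
from h import *
s=cam('side');save(s,'side6.png',(190,165,400,325),3.6)"
```

```text
t 22.95 p [ 0.4855 -0.3209  0.0937] yaw 82.0 tilt 0.01 F [ 0.4 -0.1 -0.3] w 0.032 g 30.4 q [-0.7   0.39  1.69 -0.    1.05 -0.56]
t 23.37 p [ 0.4826 -0.3186  0.1151] yaw 82.0 tilt 0.57 F [ 0.3  0.4 -0.2] w 0.047 g 0.0 q [-0.7   0.37  1.67 -0.    1.11 -0.56]
t 23.78 p [ 0.4953 -0.2619  0.2215] yaw 81.78 tilt 0.4 F [ 1.2 -0.4  0.1] w 0.0257 g 0.0 q [-0.61  0.26  1.56 -0.    1.32 -0.47]
shift [ 1.072 -0.432  0.079] turn [ 0.003  0.003 -0.041]
```

View pics/side6.png

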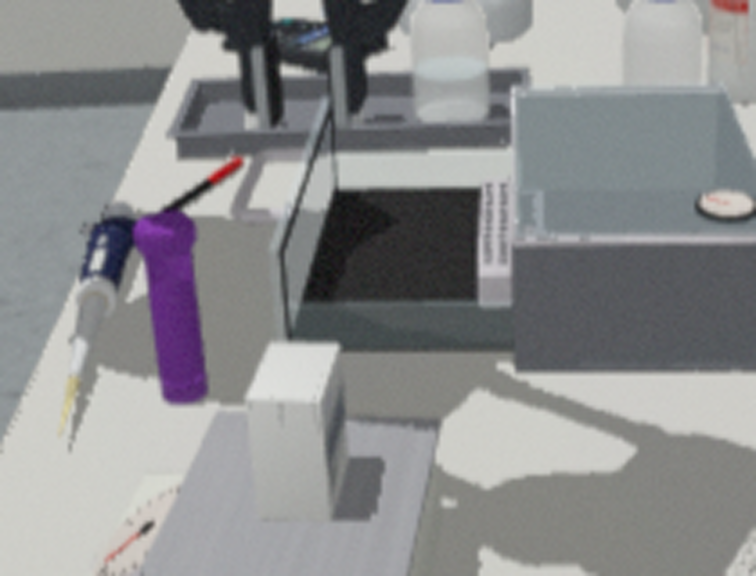

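The carton stands upright in the middle of the pan at (295,440), and the scale's pointer has moved. Next I shut the drawer.

```bash
python3 -m jog '[{"dx":0.7,"dy":-0.27,"dz":0.05,"ax":0,"ay":0,"az":0,"grip":-0.45},{"dx":0.7,"dy":-0.27,"dz":0.05,"ax":0,"ay":0,"az":0,"grip":-0.45},{"dx":0.7,"dy":-0.27,"dz":0.05,"ax":0,"ay":0,"az":0,"grip":-0.45},{"dx":0.7,"dy":-0.27,"dz":0.05,"ax":0,"ay":0,"az":0,"grip":-0.45},{"dx":0.7,"dy":-0.27,"dz":0.05,"ax":0,"ay":0,"az":0,"grip":-0.45}]' >/dev/null
python3 -m jog '[{"dx":0.4,"dy":-0.17,"dz":0,"ax":0,"ay":0,"az":-0.05,"grip":-0.45},{"dx":0.4,"dy":-0.17,"dz":0,"ax":0,"ay":0,"az":-0.05,"grip":-0.45},{"dx":0.4,"dy":-0.17,"dz":0,"ax":0,"ay":0,"az":-0.05,"grip":-0.45},{"dx":0.4,"dy":-0.17,"dz":0,"ax":0,"ay":0,"az":-0.05,"grip":-0.45}]' >/dev/null
python3 -m jog '[{"dx":0,"dy":0,"dz":0,"ax":0,"ay":0,"az":0,"grip":-0.45},{"dx":0,"dy":0,"dz":0,"ax":0,"ay":0,"az":0,"grip":-0.45}]' >/dev/null
python3 w.py .428 .0187 .1 86
```

```text
t 24.75 p [0.4238 0.0283 0.2067] yaw 86.55 tilt 0.07 F [ 0.4 -0.1  0.2] w 0.0236 g 0.0 q [-0.1   0.06  1.84 -0.    1.24 -0.04]
shift [-0.037  0.019  0.427] turn [0.001 0.001 0.006]
```

```bash
python3 -m jog '[{"dx":-0.037,"dy":0.018,"dz":0.16,"ax":0,"ay":0,"az":0.006,"grip":-0.45},{"dx":-0.037,"dy":0.018,"dz":0.32,"ax":0,"ay":0,"az":0.006,"grip":-0.45},{"dx":-0.037,"dy":0.018,"dz":0.44,"ax":0,"ay":0,"az":0.006,"grip":-0.45},{"dx":-0.037,"dy":0.018,"dz":0.46,"ax":0,"ay":0,"az":0.006,"grip":-0.45},{"dx":-0.037,"dy":0.018,"dz":0.46,"ax":0,"ay":0,"az":0.006,"grip":-0.45}]' >/dev/null; python3 w.py .428 .0187 .053 86
python3 -m jog '[{"dx":0,"dy":0,"dz":0.05,"ax":0,"ay":0,"az":0,"grip":-0.45},{"dx":0,"dy":0,"dz":0.1,"ax":0,"ay":0,"az":0,"grip":-0.45},{"dx":0,"dy":0,"dz":0.15,"ax":0,"ay":0,"az":0,"grip":-0.45},{"dx":0,"dy":0,"dz":0.155,"ax":0,"ay":0,"az":0,"grip":-0.45}]' >/dev/null; python3 w.py
python3 -m jog '[{"dx":0,"dy":0,"dz":0,"ax":0,"ay":0,"az":0,"grip":-1},{"dx":0,"dy":0,"dz":0,"ax":0,"ay":0,"az":0,"grip":-1},{"dx":0,"dy":0,"dz":0,"ax":0,"ay":0,"az":0,"grip":-1},{"dx":0,"dy":0,"dz":0,"ax":0,"ay":0,"az":0,"grip":-1}]' 40 >/dev/null; python3 w.py .5645 .008 .053 86
```

```text
t 25.17 p [0.4263 0.0182 0.09  ] yaw 85.86 tilt 0.28 F [ 0.1 -0.7 -0.2] w 0.0235 g 0.0 q [-0.12  0.19  2.02 -0.    0.93 -0.05]
shift [0.003 0.007 0.148] turn [-0.003  0.    -0.002]
t 25.5 p [0.4284 0.0185 0.0533] yaw 85.92 tilt 0.06 F [-1.1  0.1  0.3] w 0.0234 g 0.0 q [-0.12  0.25  2.07 -0.    0.83 -0.05]
t 25.83 p [0.4288 0.0187 0.0541] yaw 85.98 tilt 0.2 F [-0.1 -1.4  4.5] w 0.0084 g 39.5 q [-0.12  0.25  2.07 -0.    0.83 -0.05]
shift [-0.005  0.544  0.006] turn [ 0.002  0.001 -0.   ]
```

```bash
python3 -m jog '[{"dx":0,"dy":0.03,"dz":0,"ax":0,"ay":0,"az":0,"grip":-1},{"dx":0,"dy":0.08,"dz":0,"ax":0,"ay":0,"az":0,"grip":-1},{"dx":0,"dy":0.14,"dz":0,"ax":0,"ay":0,"az":0,"grip":-1},{"dx":-0.001,"dy":0.2,"dz":0,"ax":0,"ay":0,"az":0,"grip":-1},{"dx":-0.001,"dy":0.26,"dz":0,"ax":0,"ay":0,"az":0,"grip":-1}]' >/dev/null; python3 w.py
python3 -m jog '[{"dx":0,"dy":0.06,"dz":0,"ax":0,"ay":0,"az":0,"grip":-1},{"dx":-0.001,"dy":0.12,"dz":0,"ax":0,"ay":0,"az":0,"grip":-1},{"dx":-0.002,"dy":0.18,"dz":0,"ax":0,"ay":0,"az":0,"grip":-1},{"dx":-0.003,"dy":0.23,"dz":0,"ax":0,"ay":0,"az":0,"grip":-1},{"dx":-0.004,"dy":0.26,"dz":0,"ax":0,"ay":0,"az":0,"grip":-1}]' >/dev/null; python3 w.py
python3 -m jog '[{"dx":0,"dy":0.01,"dz":0,"ax":0,"ay":0,"az":0,"grip":-1},{"dx":0,"dy":0.02,"dz":0,"ax":0,"ay":0,"az":0,"grip":-1},{"dx":0,"dy":0.028,"dz":0,"ax":0,"ay":0,"az":0,"grip":-1},{"dx":0,"dy":0.028,"dz":0,"ax":0,"ay":0,"az":0,"grip":-1}]' >/dev/null; python3 w.py .5641 .008 .053 86
```

```text
t 26.25 p [0.493  0.0136 0.054 ] yaw 86.0 tilt 0.1 F [-2.8 -3.8  6.9] w 0.0085 g 39.8 q [-0.11  0.33  1.93 -0.    0.88 -0.04]
t 26.67 p [0.5592 0.0085 0.0541] yaw 85.96 tilt 0.16 F [-1.1 -1.2  7.6] w 0.0083 g 39.8 q [-0.11  0.41  1.79 -0.    0.94 -0.04]
t 27.0 p [0.5642 0.008  0.0541] yaw 85.98 tilt 0.05 F [-2.5 -1.3  6.7] w 0.0087 g 39.8 q [-0.11  0.41  1.78 -0.    0.95 -0.04]
shift [-0.    -0.     0.004] turn [ 0.  0. -0.]
```

```bash
python3 -m jog '[{"dx":0,"dy":0.006,"dz":0,"ax":0,"ay":0,"az":0,"grip":-1},{"dx":0,"dy":0.012,"dz":0,"ax":0,"ay":0,"az":0,"grip":-1},{"dx":0,"dy":0.012,"dz":0,"ax":0,"ay":0,"az":0,"grip":-1}]' >/dev/null; python3 w.py
```

```text
t 27.25 p [0.5642 0.0081 0.054 ] yaw 85.99 tilt 0.3 F [-7.6 -2.1 12.3] w 0.0085 g 40.3 q [-0.11  0.42  1.78 -0.    0.95 -0.04]
```

The drawer is at its stop, with force rising and no motion. I release and go to the cup.

```bash
python3 -m jog '[{"dx":0,"dy":-0.01,"dz":0,"ax":0,"ay":0,"az":0,"grip":-0.5},{"dx":0,"dy":-0.01,"dz":0,"ax":0,"ay":0,"az":0,"grip":-0.5},{"dx":0,"dy":-0.01,"dz":-0.1,"ax":0,"ay":0,"az":0,"grip":-0.5},{"dx":0,"dy":-0.01,"dz":-0.26,"ax":0,"ay":0,"az":0,"grip":-0.5},{"dx":0,"dy":-0.01,"dz":-0.42,"ax":0,"ay":0,"az":0,"grip":-0.4}]' >/dev/null
python3 -m jog '[{"dx":0.1,"dy":-0.1,"dz":-0.16,"ax":0,"ay":0,"az":0.08,"grip":0},{"dx":0.2,"dy":-0.2,"dz":-0.16,"ax":0,"ay":0,"az":0.16,"grip":0},{"dx":0.3,"dy":-0.3,"dz":-0.16,"ax":0,"ay":0,"az":0.24,"grip":0},{"dx":0.4,"dy":-0.35,"dz":-0.16,"ax":0,"ay":0,"az":0.32,"grip":0},{"dx":0.55,"dy":-0.4,"dz":-0.16,"ax":0,"ay":0,"az":0.4,"grip":0}]' >/dev/null; python3 w.py .4102 .2999 .19 0
python3 -c "
from h import *
t=cam('top');save(t,'top7.png',(140,95,500,305),2.2)"
```

```text
t 28.08 p [0.474  0.1489 0.1984] yaw 50.5 tilt 0.06 F [ 0.1 -0.7  0.3] w 0.0424 g 0.0 q [ 0.16  0.18  1.72 -0.    1.24  0.85]
shift [ 0.304 -0.581  0.033] turn [ 0.    -0.     0.561]
```

View pics/top7.png

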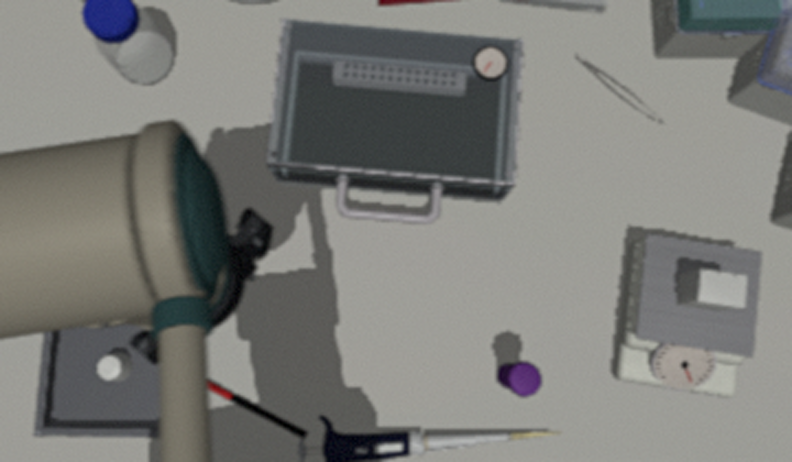

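The drawer is shut (handle at (390,215), rack back inside) and the carton stands on the pan. I go on to the cup at (112,366).

```bash
python3 -c "
from h import *
t=cam('top');print(back(t,(140+723/2.2,95+289/2.2),.067+.062))"
python3 -m jog '[{"dx":0.304,"dy":-0.581,"dz":0,"ax":0,"ay":0,"az":0.395,"grip":0},{"dx":0.304,"dy":-0.581,"dz":0,"ax":0,"ay":0,"az":0.395,"grip":0},{"dx":0.304,"dy":-0.581,"dz":0,"ax":0,"ay":0,"az":0.395,"grip":0},{"dx":0.304,"dy":-0.581,"dz":0,"ax":0,"ay":0,"az":0.395,"grip":0},{"dx":0.304,"dy":-0.581,"dz":0,"ax":0,"ay":0,"az":0.395,"grip":0}]' >/dev/null
python3 w.py .4102 .2999 .19 0
python3 -m jog '[{"dx":0,"dy":0,"dz":0,"ax":0,"ay":0,"az":0.166,"grip":0},{"dx":0,"dy":0,"dz":0,"ax":0,"ay":0,"az":0.166,"grip":0},{"dx":0,"dy":0,"dz":0,"ax":0,"ay":0,"az":0.166,"grip":0},{"dx":0,"dy":0,"dz":0,"ax":0,"ay":0,"az":0.166,"grip":0},{"dx":0,"dy":0,"dz":0,"ax":0,"ay":0,"az":0.166,"grip":0}]' >/dev/null
python3 w.py .4102 .2999 .0094 0.1
```

```text
[ 0.48523878 -0.31741588  0.129     ]
t 28.6 p [0.4094 0.3021 0.1976] yaw 18.44 tilt 0.12 F [ 0.4 -0.8  0.6] w 0.0427 g 0.0 q [0.5  0.2  1.7  0.   1.24 1.75]
shift [0.    0.01  0.031] turn [-0.001  0.     0.205]
t 29.02 p [0.411  0.2988 0.1976] yaw 3.79 tilt 0.01 F [ 0.2 -0.7  0.1] w 0.0427 g 0.0 q [ 0.49  0.2   1.7  -0.    1.24  2.  ]
shift [-0.003 -0.005  0.753] turn [0.    0.    0.041]
```

```bash
python3 -m jog '[{"dx":-0.003,"dy":-0.005,"dz":0.16,"ax":0,"ay":0,"az":0.041,"grip":0},{"dx":-0.003,"dy":-0.005,"dz":0.32,"ax":0,"ay":0,"az":0.041,"grip":0},{"dx":-0.003,"dy":-0.005,"dz":0.48,"ax":0,"ay":0,"az":0.041,"grip":0},{"dx":-0.003,"dy":-0.005,"dz":0.54,"ax":0,"ay":0,"az":0.041,"grip":0},{"dx":-0.003,"dy":-0.005,"dz":0.54,"ax":0,"ay":0,"az":0.041,"grip":0}]' >/dev/null
python3 -m jog '[{"dx":0,"dy":0,"dz":0,"ax":0,"ay":0,"az":0,"grip":0},{"dx":0,"dy":0,"dz":0,"ax":0,"ay":0,"az":0,"grip":0}]' >/dev/null
python3 w.py .4102 .2999 .0094 0.1
```

```text
t 29.6 p [0.4114 0.3008 0.0641] yaw -0.01 tilt 0.17 F [ 0.8 -0.2  0.1] w 0.0427 g 0.0 q [ 0.49  0.33  1.89 -0.    0.92  2.07]
shift [-0.005  0.004  0.219] turn [-0.001 -0.002 -0.001]
```

```bash
python3 -m jog '[{"dx":-0.004,"dy":0.003,"dz":0.08,"ax":0,"ay":0,"az":0,"grip":0},{"dx":-0.004,"dy":0.003,"dz":0.16,"ax":0,"ay":0,"az":0,"grip":0},{"dx":-0.004,"dy":0.003,"dz":0.216,"ax":0,"ay":0,"az":0,"grip":0},{"dx":-0.004,"dy":0.003,"dz":0.219,"ax":0,"ay":0,"az":0,"grip":0},{"dx":-0.004,"dy":0.003,"dz":0.219,"ax":0,"ay":0,"az":0,"grip":0}]' >/dev/null; python3 w.py .4102 .2999 .0094 0.1
python3 -m jog '[{"dx":0,"dy":0,"dz":0,"ax":0,"ay":0,"az":0,"grip":-0.5},{"dx":0,"dy":0,"dz":0,"ax":0,"ay":0,"az":0,"grip":-0.5},{"dx":0,"dy":0,"dz":0,"ax":0,"ay":0,"az":0,"grip":-0.5},{"dx":0,"dy":0,"dz":0,"ax":0,"ay":0,"az":0,"grip":-0.5}]' 20 >/dev/null; python3 w.py .4886 .0236 .0061 0.1
```

```text
t 30.02 p [0.4098 0.3    0.0091] yaw -0.01 tilt 0.11 F [0.6 0.6 0.1] w 0.0431 g 0.0 q [ 0.49  0.41  1.95 -0.    0.78  2.07]
shift [ 0.001  0.    -0.001] turn [-0.001 -0.001 -0.001]
t 30.35 p [0.4104 0.3003 0.0098] yaw -0.01 tilt 0.23 F [ 0.8 -1.5  7.3] w 0.0273 g 20.1 q [ 0.49  0.41  1.95 -0.    0.78  2.07]
shift [0.313 1.107 0.014] turn [-0.001 -0.002 -0.001]
```

```bash
python3 -m jog '[{"dx":0,"dy":0,"dz":-0.08,"ax":0,"ay":0,"az":0,"grip":-0.6},{"dx":0,"dy":0,"dz":-0.18,"ax":0,"ay":0,"az":0,"grip":-0.6},{"dx":0,"dy":0,"dz":-0.24,"ax":0,"ay":0,"az":0,"grip":-0.6},{"dx":0.01,"dy":0.1,"dz":-0.24,"ax":0,"ay":0,"az":0,"grip":-0.6},{"dx":0.05,"dy":0.2,"dz":-0.24,"ax":0,"ay":0,"az":0,"grip":-0.6}]' >/dev/null
python3 -m jog '[{"dx":0.05,"dy":0.14,"dz":0,"ax":0,"ay":0,"az":0,"grip":-0.6},{"dx":0.1,"dy":0.28,"dz":0,"ax":0,"ay":0,"az":0,"grip":-0.6},{"dx":0.14,"dy":0.42,"dz":0,"ax":0,"ay":0,"az":0,"grip":-0.6},{"dx":0.2,"dy":0.56,"dz":0,"ax":0,"ay":0,"az":0,"grip":-0.6},{"dx":0.26,"dy":0.7,"dz":0,"ax":0,"ay":0,"az":0,"grip":-0.6}]' >/dev/null
python3 -m jog '[{"dx":0.003,"dy":0.14,"dz":0,"ax":0,"ay":0,"az":0,"grip":-0.6},{"dx":0.003,"dy":0.207,"dz":0.06,"ax":0,"ay":0,"az":0,"grip":-0.6},{"dx":0.003,"dy":0.207,"dz":0.16,"ax":0,"ay":0,"az":0,"grip":-0.6},{"dx":0.003,"dy":0.207,"dz":0.2,"ax":0,"ay":0,"az":0,"grip":-0.6},{"dx":0.003,"dy":0.207,"dz":0.2,"ax":0,"ay":0,"az":0,"grip":-0.6}]' >/dev/null
python3 -m jog '[{"dx":0,"dy":0,"dz":0,"ax":0,"ay":0,"az":0,"grip":-0.6},{"dx":0,"dy":0,"dz":0,"ax":0,"ay":0,"az":0,"grip":-0.6}]' >/dev/null;  python3 w.py .4886 .0236 .0061 0.1
```

```text
t 31.77 p [0.4879 0.0229 0.019 ] yaw -0.01 tilt 0.12 F [0.  0.3 1. ] w 0.0272 g 20.0 q [-0.1   0.37  1.99 -0.    0.78  1.48]
shift [ 0.003 -0.003  0.052] turn [ 0.    -0.001 -0.001]
```

```bash
python3 -m jog '[{"dx":0.003,"dy":-0.003,"dz":0.025,"ax":0,"ay":0,"az":0,"grip":-0.6},{"dx":0.003,"dy":-0.003,"dz":0.046,"ax":0,"ay":0,"az":0,"grip":-0.6},{"dx":0.003,"dy":-0.003,"dz":0.052,"ax":0,"ay":0,"az":0,"grip":-0.6},{"dx":0.003,"dy":-0.003,"dz":0.052,"ax":0,"ay":0,"az":0,"grip":-0.6}]' >/dev/null; python3 w.py .4886 .0236 .0061 0.1
```

```text
t 32.1 p [0.4889 0.0239 0.0066] yaw -0.01 tilt 0.15 F [-1.7  0.5 12.2] w 0.0273 g 22.1 q [-0.09  0.39  2.    0.    0.75  1.48]
shift [-0.001  0.001  0.002] turn [ 0.    -0.002 -0.001]
```

```bash
python3 -m jog '[{"dx":-0.001,"dy":0,"dz":-0.004,"ax":0,"ay":0,"az":0,"grip":0},{"dx":-0.001,"dy":0,"dz":-0.004,"ax":0,"ay":0,"az":0,"grip":0},{"dx":0,"dy":0,"dz":-0.1,"ax":0,"ay":0,"az":0,"grip":0},{"dx":0,"dy":0,"dz":-0.26,"ax":0,"ay":0,"az":0,"grip":0},{"dx":0,"dy":0,"dz":-0.42,"ax":0,"ay":0,"az":0,"grip":0}]' >/dev/null;python3 w.py .4872 .3001 .17 0.1
python3 -m jog '[{"dx":0,"dy":-0.1,"dz":-0.13,"ax":0,"ay":0,"az":0,"grip":0.5},{"dx":0,"dy":-0.25,"dz":-0.25,"ax":0,"ay":0,"az":0,"grip":0.5},{"dx":0,"dy":-0.4,"dz":-0.25,"ax":0,"ay":0,"az":0,"grip":0.5},{"dx":0,"dy":-0.55,"dz":-0.25,"ax":0,"ay":0,"az":0,"grip":0.5},{"dx":0,"dy":-0.7,"dz":-0.25,"ax":0,"ay":0,"az":0,"grip":0.5}]' >/dev/null
python3 -m jog '[{"dx":-0.006,"dy":-0.16,"dz":0,"ax":0,"ay":0,"az":0,"grip":0.5},{"dx":-0.006,"dy":-0.32,"dz":0,"ax":0,"ay":0,"az":0,"grip":0.5},{"dx":-0.006,"dy":-0.404,"dz":0,"ax":0,"ay":0,"az":0,"grip":0.5},{"dx":-0.006,"dy":-0.404,"dz":0,"ax":0,"ay":0,"az":0,"grip":0.5},{"dx":-0.006,"dy":-0.404,"dz":0,"ax":0,"ay":0,"az":0,"grip":0.5}]' >/dev/null;python3 w.py .4872 .3001 .0944 0.1
```

```text
t 32.52 p [0.4862 0.0238 0.1098] yaw -0.01 tilt 0.26 F [ 1.6 -0.4 -1.2] w 0.0427 g 0.0 q [-0.09  0.25  1.87 -0.    1.02  1.48]
shift [ 0.003 -1.105 -0.24 ] turn [-0.     0.003 -0.001]
t 33.35 p [0.4857 0.3004 0.1717] yaw 0.14 tilt 0.09 F [0.1 0.3 0.5] w 0.0638 g 0.0 q [ 0.43  0.31  1.61 -0.    1.22  2.  ]
shift [0.006 0.001 0.309] turn [0.001 0.001 0.   ]
```

```bash
python3 -m jog '[{"dx":0.005,"dy":0,"dz":0.1,"ax":0,"ay":0,"az":0,"grip":0.5},{"dx":0.005,"dy":0,"dz":0.22,"ax":0,"ay":0,"az":0,"grip":0.5},{"dx":0.005,"dy":0,"dz":0.309,"ax":0,"ay":0,"az":0,"grip":0.5},{"dx":0.005,"dy":0,"dz":0.309,"ax":0,"ay":0,"az":0,"grip":0.5},{"dx":0.005,"dy":0,"dz":0.309,"ax":0,"ay":0,"az":0,"grip":0.5}]' >/dev/null; python3 w.py
python3 -m jog '[{"dx":0,"dy":0,"dz":0,"ax":0,"ay":0,"az":0,"grip":-0.4},{"dx":0,"dy":0,"dz":0,"ax":0,"ay":0,"az":0,"grip":-0.4},{"dx":0,"dy":0,"dz":0,"ax":0,"ay":0,"az":0,"grip":-0.4},{"dx":0,"dy":0,"dz":0,"ax":0,"ay":0,"az":0,"grip":-0.4},{"dx":0,"dy":0,"dz":0,"ax":0,"ay":0,"az":0,"grip":-0.4}]' 25 >/dev/null; python3 w.py .4692 -.0786 .0914 0.1
```

```text
t 33.77 p [0.4868 0.2978 0.0944] yaw -0.11 tilt 0.21 F [ 0.4 -0.5 -0. ] w 0.0639 g 0.0 q [ 0.43  0.38  1.71 -0.    1.05  2.  ]
t 34.18 p [0.4889 0.2997 0.0972] yaw -0.02 tilt 0.21 F [-0.3 -1.8  6.3] w 0.0332 g 25.1 q [ 0.43  0.38  1.71 -0.    1.05  2.  ]
shift [-0.078  1.513  0.022] turn [-0.001 -0.002 -0.001]
```

```bash
python3 -m jog '[{"dx":0,"dy":0,"dz":-0.1,"ax":0,"ay":0,"az":0,"grip":-0.6},{"dx":0,"dy":0,"dz":-0.2,"ax":0,"ay":0,"az":0,"grip":-0.6},{"dx":0,"dy":0,"dz":-0.28,"ax":0,"ay":0,"az":0,"grip":-0.6},{"dx":0,"dy":0.06,"dz":-0.28,"ax":0,"ay":0,"az":0,"grip":-0.6},{"dx":0,"dy":0.16,"dz":-0.28,"ax":0,"ay":0,"az":0,"grip":-0.6}]' >/dev/null
python3 -m jog '[{"dx":-0.01,"dy":0.14,"dz":0,"ax":0,"ay":0,"az":0,"grip":-0.6},{"dx":-0.02,"dy":0.28,"dz":0,"ax":0,"ay":0,"az":0,"grip":-0.6},{"dx":-0.03,"dy":0.42,"dz":0,"ax":0,"ay":0,"az":0,"grip":-0.6},{"dx":-0.04,"dy":0.56,"dz":0,"ax":0,"ay":0,"az":0,"grip":-0.6},{"dx":-0.05,"dy":0.7,"dz":0,"ax":0,"ay":0,"az":0,"grip":-0.6}]' >/dev/null
python3 -m jog '[{"dx":0,"dy":0.14,"dz":0,"ax":0,"ay":0,"az":0,"grip":-0.6},{"dx":-0.01,"dy":0.28,"dz":0,"ax":0,"ay":0,"az":0,"grip":-0.6},{"dx":-0.02,"dy":0.42,"dz":0,"ax":0,"ay":0,"az":0,"grip":-0.6},{"dx":-0.02,"dy":0.56,"dz":0,"ax":0,"ay":0,"az":0,"grip":-0.6},{"dx":-0.02,"dy":0.653,"dz":0,"ax":0,"ay":0,"az":0,"grip":-0.6}]' >/dev/null
python3 -m jog '[{"dx":0,"dy":0,"dz":0,"ax":0,"ay":0,"az":0,"grip":-0.6},{"dx":0,"dy":0,"dz":0.1,"ax":0,"ay":0,"az":0,"grip":-0.6},{"dx":0,"dy":0,"dz":0.2,"ax":0,"ay":0,"az":0,"grip":-0.6},{"dx":0,"dy":0,"dz":0.22,"ax":0,"ay":0,"az":0,"grip":-0.6},{"dx":0,"dy":0,"dz":0.22,"ax":0,"ay":0,"az":0,"grip":-0.6}]' >/dev/null
python3 -m jog '[{"dx":0,"dy":0,"dz":0,"ax":0,"ay":0,"az":0,"grip":-0.6},{"dx":0,"dy":0,"dz":0,"ax":0,"ay":0,"az":0,"grip":-0.6},{"dx":0,"dy":0,"dz":0,"ax":0,"ay":0,"az":0,"grip":-0.6}]' >/dev/null
python3 w.py .4705 -.079 .0942 0.1
python3 - <<'E'
from h import *
t=cam("top")
c,st=blob(t,(105,90,40),(130,255,255),(330,215,385,255));print(c,st,back(t,c,.113+.01))
E
```

```text
t 36.1 p [ 0.4709 -0.0788  0.1115] yaw 0.0 tilt 0.15 F [-0.2  0.5  0.1] w 0.0335 g 25.3 q [-0.31  0.23  1.89 -0.    1.01  1.26]
shift [-0.002  0.001  0.069] turn [ 0.001 -0.002 -0.001]Traceback (most recent call last):
  File "<stdin>", line 3, in <module>
  File "h.py", line 12, in blob
    m=cv2.inRange(h,lo,hi); n,l,s,cc=cv2.connectedComponentsWithStats(m); i=1+np.argmax(s[1:,4])
                                                                              ~~~~~~~~~^^^^^^^^^
    return _wrapfunc(a, 'argmax', axis=axis, out=out, **kwds)
    return bound(*args, **kwds)
ValueError: attempt to get argmax of an empty sequence
```

```bash
python3 -m jog '[{"dx":-0.001,"dy":0,"dz":0.03,"ax":0,"ay":0,"az":0,"grip":-0.6},{"dx":-0.001,"dy":0,"dz":0.055,"ax":0,"ay":0,"az":0,"grip":-0.6},{"dx":-0.001,"dy":0,"dz":0.066,"ax":0,"ay":0,"az":0,"grip":-0.6},{"dx":-0.001,"dy":0,"dz":0.07,"ax":0,"ay":0,"az":0,"grip":-0.6},{"dx":-0.001,"dy":0,"dz":0.07,"ax":0,"ay":0,"az":0,"grip":-0.6}]' >/dev/null
python3 w.py .4705 -.079 .0942 0.1
```

```text
t 36.57 p [ 0.4707 -0.0788  0.0942] yaw -0.04 tilt 0.14 F [-2.4  0.8 11.7] w 0.0335 g 26.3 q [-0.31  0.25  1.92  0.    0.97  1.26]
shift [-0.001  0.001  0.   ] turn [ 0.    -0.002 -0.002]
```

```bash
python3 -m jog '[{"dx":0,"dy":0,"dz":-0.004,"ax":0,"ay":0,"az":0,"grip":0.5},{"dx":0,"dy":0,"dz":-0.004,"ax":0,"ay":0,"az":0,"grip":0.5},{"dx":0,"dy":0,"dz":-0.1,"ax":0,"ay":0,"az":0,"grip":0.5},{"dx":0,"dy":0,"dz":-0.26,"ax":0,"ay":0,"az":0,"grip":0.5},{"dx":0,"dy":0,"dz":-0.42,"ax":0,"ay":0,"az":0,"grip":0.5}]' >/dev/null;python3 w.py .5742 .2996 .2 0.1
python3 -m jog '[{"dx":0.2,"dy":-0.75,"dz":0,"ax":0,"ay":0,"az":0,"grip":1},{"dx":0.2,"dy":-0.75,"dz":0,"ax":0,"ay":0,"az":0,"grip":1},{"dx":0.2,"dy":-0.75,"dz":0,"ax":0,"ay":0,"az":0,"grip":1},{"dx":0.2,"dy":-0.75,"dz":0,"ax":0,"ay":0,"az":0,"grip":1},{"dx":0.2,"dy":-0.75,"dz":0,"ax":0,"ay":0,"az":0,"grip":1}]' >/dev/null
python3 -m jog '[{"dx":0.215,"dy":-0.764,"dz":0,"ax":0,"ay":0,"az":0,"grip":1},{"dx":0.215,"dy":-0.764,"dz":0,"ax":0,"ay":0,"az":0,"grip":1},{"dx":0.215,"dy":-0.764,"dz":0,"ax":0,"ay":0,"az":0,"grip":1},{"dx":0.215,"dy":-0.764,"dz":0,"ax":0,"ay":0,"az":0,"grip":1},{"dx":0.215,"dy":-0.764,"dz":0,"ax":0,"ay":0,"az":0,"grip":1}]' >/dev/null;python3 -m jog '[{"dx":0,"dy":0,"dz":0,"ax":0,"ay":0,"az":0,"grip":1},{"dx":0,"dy":0,"dz":0,"ax":0,"ay":0,"az":0,"grip":1}]' >/dev/null; python3 w.py .5742 .2996 .113 0.1
python3 - <<'E'
from h import *
t=cam("top")
c,st=blob(t,(105,90,40),(130,255,255),(345,220,368,250));print(c,st,back(t,c,.113))
s=cam("side")
print(*blob(s,(100,90,40),(130,255,255),(260,205,284,235)))
E
```

```text
t 36.98 p [ 0.4681 -0.0783  0.1973] yaw -0.03 tilt 0.29 F [ 1.4 -0.6 -0.2] w 0.0639 g 0.0 q [-0.31  0.15  1.76 -0.    1.24  1.26]
shift [ 0.423 -1.512 -0.011] turn [-0.001  0.003 -0.001]
t 37.98 p [0.5733 0.3012 0.1961] yaw 0.13 tilt 0.13 F [ 0.2 -0.6 -0.4] w 0.0853 g 0.0 q [ 0.38  0.41  1.4  -0.    1.34  1.95]
shift [0.004 0.006 0.332] turn [0.001 0.001 0.   ]
[355.80446927 235.81005587] [349 229  15  15 179] [ 0.46495333 -0.07700471  0.113     ]
[269.51176471 218.43529412] [262 213  16  12 170]
```

```bash
python3 -m jog '[{"dx":0.003,"dy":0.005,"dz":0.1,"ax":0,"ay":0,"az":0,"grip":1},{"dx":0.003,"dy":0.005,"dz":0.22,"ax":0,"ay":0,"az":0,"grip":1},{"dx":0.003,"dy":0.005,"dz":0.32,"ax":0,"ay":0,"az":0,"grip":1},{"dx":0.003,"dy":0.005,"dz":0.332,"ax":0,"ay":0,"az":0,"grip":1},{"dx":0.003,"dy":0.005,"dz":0.332,"ax":0,"ay":0,"az":0,"grip":1}]' >/dev/null; python3 w.py
python3 -m jog '[{"dx":0,"dy":0,"dz":0,"ax":0,"ay":0,"az":0,"grip":-0.2},{"dx":0,"dy":0,"dz":0,"ax":0,"ay":0,"az":0,"grip":-0.2},{"dx":0,"dy":0,"dz":0,"ax":0,"ay":0,"az":0,"grip":-0.2},{"dx":0,"dy":0,"dz":0,"ax":0,"ay":0,"az":0,"grip":-0.2},{"dx":0,"dy":0,"dz":0,"ax":0,"ay":0,"az":0,"grip":-0.2}]' 45 >/dev/null; python3 w.py .4790 .1190 .1125 0.1
```

```text
t 38.5 p [0.573  0.2965 0.1133] yaw -0.13 tilt 0.26 F [1.  0.2 0.6] w 0.0853 g 0.0 q [ 0.37  0.46  1.52 -0.    1.17  1.94]
t 38.92 p [0.5758 0.299  0.1173] yaw -0.02 tilt 0.26 F [-0.3 -0.   5.5] w 0.0521 g 46.9 q [ 0.37  0.46  1.51 -0.    1.17  1.94]
shift [-0.387  0.72   0.017] turn [-0.001 -0.003 -0.001]
```

```bash
python3 -m jog '[{"dx":0,"dy":0,"dz":-0.05,"ax":0,"ay":0,"az":0,"grip":-0.4},{"dx":0,"dy":0,"dz":-0.12,"ax":0,"ay":0,"az":0,"grip":-0.4},{"dx":0,"dy":0,"dz":-0.18,"ax":0,"ay":0,"az":0,"grip":-0.4},{"dx":0,"dy":0.04,"dz":-0.2,"ax":0,"ay":0,"az":0,"grip":-0.4},{"dx":-0.05,"dy":0.12,"dz":-0.2,"ax":0,"ay":0,"az":0,"grip":-0.4}]' >/dev/null
python3 -m jog '[{"dx":-0.06,"dy":0.115,"dz":0,"ax":0,"ay":0,"az":0,"grip":-0.4},{"dx":-0.12,"dy":0.23,"dz":0,"ax":0,"ay":0,"az":0,"grip":-0.4},{"dx":-0.18,"dy":0.345,"dz":0,"ax":0,"ay":0,"az":0,"grip":-0.4},{"dx":-0.24,"dy":0.46,"dz":0,"ax":0,"ay":0,"az":0,"grip":-0.4},{"dx":-0.3,"dy":0.55,"dz":0,"ax":0,"ay":0,"az":0,"grip":-0.4}]' >/dev/null
python3 -m jog '[{"dx":-0.03,"dy":0.054,"dz":0,"ax":0,"ay":0,"az":0,"grip":-0.4},{"dx":-0.03,"dy":0.054,"dz":0.06,"ax":0,"ay":0,"az":0,"grip":-0.4},{"dx":-0.03,"dy":0.054,"dz":0.12,"ax":0,"ay":0,"az":0,"grip":-0.4},{"dx":-0.03,"dy":0.054,"dz":0.15,"ax":0,"ay":0,"az":0,"grip":-0.4},{"dx":-0.03,"dy":0.054,"dz":0.15,"ax":0,"ay":0,"az":0,"grip":-0.4}]' >/dev/null
python3 -m jog '[{"dx":0,"dy":0,"dz":0,"ax":0,"ay":0,"az":0,"grip":-0.4},{"dx":0,"dy":0,"dz":0,"ax":0,"ay":0,"az":0,"grip":-0.4}]' >/dev/null; python3 w.py .4811 .118 .1143 0
```

```text
t 40.33 p [0.4798 0.1176 0.1277] yaw -0.01 tilt 0.05 F [ 0.1 -0.1 -2.8] w 0.0515 g 48.2 q [ 0.1   0.24  1.84 -0.    1.07  1.67]
shift [ 0.005 -0.002  0.054] turn [ 0.    -0.001 -0.   ]
```

```bash
python3 -m jog '[{"dx":0.005,"dy":-0.001,"dz":0.02,"ax":0,"ay":0,"az":0,"grip":-0.4},{"dx":0.005,"dy":-0.001,"dz":0.04,"ax":0,"ay":0,"az":0,"grip":-0.4},{"dx":0.005,"dy":-0.001,"dz":0.052,"ax":0,"ay":0,"az":0,"grip":-0.4},{"dx":0.005,"dy":-0.001,"dz":0.056,"ax":0,"ay":0,"az":0,"grip":-0.4},{"dx":0.005,"dy":-0.001,"dz":0.056,"ax":0,"ay":0,"az":0,"grip":-0.4}]' >/dev/null; python3 w.py
```

```text
t 40.75 p [0.4813 0.118  0.1143] yaw -0.01 tilt 0.1 F [-1.8 -0.2  4.5] w 0.0514 g 49.0 q [ 0.1   0.26  1.85 -0.    1.03  1.67]
```

```bash
python3 -m jog '[{"dx":0,"dy":0,"dz":-0.003,"ax":0,"ay":0,"az":0,"grip":1},{"dx":0,"dy":0,"dz":-0.003,"ax":0,"ay":0,"az":0,"grip":1},{"dx":0,"dy":0,"dz":-0.1,"ax":0,"ay":0,"az":0,"grip":1},{"dx":0,"dy":0,"dz":-0.26,"ax":0,"ay":0,"az":0,"grip":1},{"dx":0,"dy":0,"dz":-0.42,"ax":0,"ay":0,"az":0,"grip":1}]' >/dev/null
python3 -m jog '[{"dx":0,"dy":-0.8,"dz":-0.1,"ax":0,"ay":0,"az":0,"grip":1},{"dx":0,"dy":-0.8,"dz":-0.1,"ax":0,"ay":0,"az":0,"grip":1},{"dx":0,"dy":-0.8,"dz":-0.1,"ax":0,"ay":0,"az":0,"grip":1},{"dx":0,"dy":-0.8,"dz":-0.1,"ax":0,"ay":0,"az":0,"grip":1},{"dx":0,"dy":-0.8,"dz":-0.1,"ax":0,"ay":0,"az":0,"grip":1}]' >/dev/null; python3 w.py
cat > cmp.py <<'E'
from h import *
ref={n:cv2.cvtColor(cv2.imread(f"pics/{n}0.png"),cv2.COLOR_BGR2RGB) for n in("top","side")}
T={n:cam(n) for n in("top","side")}
for nm,z,bt,bs in(("bottle",.14,(245,205,290,250),(262,165,300,200)),("tube",.113,(342,220,372,250),(258,205,286,235))):
    for n,b in(("top",bt),("side",bs)):
        c=T[n]; a0,s0=blob((ref[n],)+c[1:],(100,90,40),(130,255,255),b); a1,s1=blob(c,(100,90,40),(130,255,255),b)
        m0,m1=s0[:2]+s0[2:4]/2,s1[:2]+s1[2:4]/2
        f=lambda p:back(c,p,z)[:2]
        print(nm,n,"centroid mm",np.round((f(a1)-f(a0))*1e3,1),"bbox mm",np.round((f(m1)-f(m0))*1e3,1),s0,s1)
for n,b in(("top",(300,215,320,240)),("side",(276,222,294,246))):
    c=T[n];r=[]
    for im in(ref[n],c[0]):
        x0,y0,x1,y1=b; g=cv2.cvtColor(im,cv2.COLOR_RGB2GRAY)[y0:y1,x0:x1]; m=(g>205).astype('uint8'); k,l,s,cc=cv2.connectedComponentsWithStats(m); i=1+np.argmax(s[1:,4]); r.append(cc[i]+[x0,y0]); print("cup",n,s[i],cc[i])
    print("cup",n,np.round((back(c,r[1],.032)-back(c,r[0],.032))[:2]*1e3,1))
save(T["top"],"top8.png",(150,95,500,305),2.2)
E
python3 cmp.py
```

```text
t 41.58 p [0.4805 0.3205 0.2438] yaw 0.0 tilt 0.09 F [1.2 0.3 0.3] w 0.0851 g 0.0 q [0.47 0.27 1.48 0.   1.39 2.04]
bottle top centroid mm [-0.1  0.7] bbox mm [-0.   2.1] [251 216  25  25 476] [250 216  25  25 481]
bottle side centroid mm [0.5 1.1] bbox mm [ 2.5 -0.3] [269 172  22  16 276] [270 172  22  16 274]
tube top centroid mm [-2.8  1.4] bbox mm [-3.2  1.1] [349 227  16  16 184] [349 229  15  15 179]
tube side centroid mm [-2.6  2.1] bbox mm [-2.1  0.2] [263 213  16  12 156] [262 213  16  12 165]Traceback (most recent call last):
  File "cmp.py", line 13, in <module>
    x0,y0,x1,y1=b; g=cv2.cvtColor(im,cv2.COLOR_RGB2GRAY)[y0:y1,x0:x1]; m=(g>205).astype('uint8'); k,l,s,cc=cv2.connectedComponentsWithStats(m); i=1+np.argmax(s[1:,4]); r.append(cc[i]+[x0,y0]); print("cup",n,s[i],cc[i])
                                                                                                                                                    ~~~~~~~~~^^^^^^^^^
    return _wrapfunc(a, 'argmax', axis=axis, out=out, **kwds)
    return bound(*args, **kwds)
ValueError: attempt to get argmax of an empty sequence
```

```bash
sed -i 's/m=(g>205)/m=(g>(np.percentile(g,99.5)+np.median(g))\/2)/' cmp.py; python3 cmp.py | grep cup
```

```text
cup top [ 6 10  8  9 57] [ 9.14035088 13.73684211]
cup top [ 5 10  9  9 57] [ 9.         13.57894737]
cup top [0.4 0.3]
cup side [ 4 18 14  6 47] [11.10638298 21.72340426]
cup side [ 3 19 15  5 43] [10.81395349 21.90697674]
cup side [-0.6 -0.8]
```

View pics/top8.png

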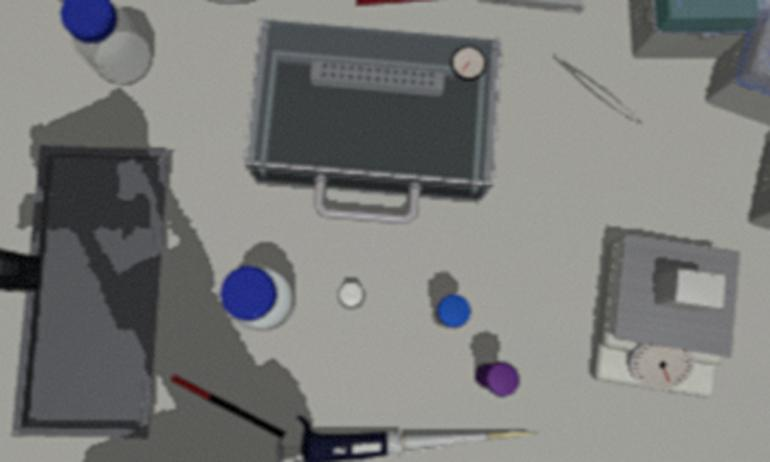

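All items are back and upright: bottle (248,292), cup (350,293), tube (454,310). Bottle and cup are within 1 mm, but the tube is about 3 mm off, so I mend that.

```bash
python3 -m jog '[{"dx":-0.022,"dy":0.79,"dz":0.09,"ax":0,"ay":0,"az":0,"grip":0.5},{"dx":-0.022,"dy":0.79,"dz":0.09,"ax":0,"ay":0,"az":0,"grip":0.5},{"dx":-0.022,"dy":0.79,"dz":0.09,"ax":0,"ay":0,"az":0,"grip":0.5},{"dx":-0.022,"dy":0.79,"dz":0.09,"ax":0,"ay":0,"az":0,"grip":0.5},{"dx":-0.022,"dy":0.79,"dz":0.09,"ax":0,"ay":0,"az":0,"grip":0.5}]' >/dev/null
python3 -m jog '[{"dx":-0.022,"dy":0.8,"dz":0.08,"ax":0,"ay":0,"az":0,"grip":0.5},{"dx":-0.022,"dy":0.8,"dz":0.08,"ax":0,"ay":0,"az":0,"grip":0.5},{"dx":-0.022,"dy":0.8,"dz":0.08,"ax":0,"ay":0,"az":0,"grip":0.5},{"dx":-0.022,"dy":0.8,"dz":0.08,"ax":0,"ay":0,"az":0,"grip":0.5},{"dx":-0.022,"dy":0.8,"dz":0.08,"ax":0,"ay":0,"az":0,"grip":0.5}]' >/dev/null
python3 -m jog '[{"dx":0,"dy":0,"dz":0,"ax":0,"ay":0,"az":0,"grip":0.5},{"dx":0,"dy":0,"dz":0,"ax":0,"ay":0,"az":0,"grip":0.5}]' >/dev/null;python3 w.py .469 -.0785 .0914 0
```

```text
t 42.78 p [ 0.4681 -0.0822  0.2004] yaw -0.37 tilt 0.07 F [0.9 0.7 0.2] w 0.0639 g 0.0 q [-0.32  0.15  1.76 -0.    1.24  1.26]
shift [ 0.004 -0.015  0.436] turn [-0.     0.001 -0.004]
```

```bash
python3 -m jog '[{"dx":0.002,"dy":-0.008,"dz":0.15,"ax":0,"ay":0,"az":0,"grip":0.5},{"dx":0.002,"dy":-0.008,"dz":0.3,"ax":0,"ay":0,"az":0,"grip":0.5},{"dx":0.002,"dy":-0.008,"dz":0.41,"ax":0,"ay":0,"az":0,"grip":0.5},{"dx":0.002,"dy":-0.008,"dz":0.436,"ax":0,"ay":0,"az":0,"grip":0.5},{"dx":0.002,"dy":-0.008,"dz":0.436,"ax":0,"ay":0,"az":0,"grip":0.5}]' >/dev/null; python3 w.py
python3 -m jog '[{"dx":0,"dy":0,"dz":0,"ax":0,"ay":0,"az":0,"grip":-0.4},{"dx":0,"dy":0,"dz":0,"ax":0,"ay":0,"az":0,"grip":-0.4},{"dx":0,"dy":0,"dz":0,"ax":0,"ay":0,"az":0,"grip":-0.4},{"dx":0,"dy":0,"dz":0,"ax":0,"ay":0,"az":0,"grip":-0.4},{"dx":0,"dy":0,"dz":0,"ax":0,"ay":0,"az":0,"grip":-0.4}]' 25 >/dev/null; python3 w.py
python3 -m jog '[{"dx":0,"dy":0,"dz":-0.02,"ax":0,"ay":0,"az":0,"grip":-0.6},{"dx":0,"dy":0,"dz":-0.04,"ax":0,"ay":0,"az":0,"grip":-0.6},{"dx":0.01,"dy":0.005,"dz":-0.04,"ax":0,"ay":0,"az":0,"grip":-0.6},{"dx":0.01,"dy":0.005,"dz":-0.04,"ax":0,"ay":0,"az":0,"grip":-0.6},{"dx":0.01,"dy":0.005,"dz":-0.04,"ax":0,"ay":0,"az":0,"grip":-0.6}]' >/dev/null; python3 w.py
```

```text
t 43.2 p [ 0.4679 -0.0764  0.0903] yaw 0.02 tilt 0.29 F [-0.1 -0.1  0.2] w 0.0641 g 0.0 q [-0.31  0.26  1.92  0.    0.97  1.26]
t 43.62 p [ 0.4716 -0.0781  0.0938] yaw -0.03 tilt 0.26 F [-0.7 -1.   6.8] w 0.0332 g 25.0 q [-0.31  0.25  1.92  0.    0.96  1.26]
t 44.03 p [ 0.4725 -0.0791  0.1018] yaw -0.03 tilt 0.01 F [0.7 0.4 0.2] w 0.033 g 25.1 q [-0.31  0.25  1.9  -0.    0.99  1.26]
```

```bash
python3 -m jog '[{"dx":0.007,"dy":0.002,"dz":0.01,"ax":0,"ay":0,"az":0,"grip":-0.6},{"dx":0.007,"dy":0.002,"dz":0.02,"ax":0,"ay":0,"az":0,"grip":-0.6},{"dx":0.007,"dy":0.002,"dz":0.03,"ax":0,"ay":0,"az":0,"grip":-0.6},{"dx":0.007,"dy":0.002,"dz":0.034,"ax":0,"ay":0,"az":0,"grip":-0.6},{"dx":0.007,"dy":0.002,"dz":0.034,"ax":0,"ay":0,"az":0,"grip":-0.6}]' >/dev/null; python3 w.py
```

```text
t 44.45 p [ 0.4747 -0.0796  0.0938] yaw -0.03 tilt 0.06 F [-0.7  0.8  5.9] w 0.0334 g 25.6 q [-0.31  0.26  1.91  0.    0.97  1.26]
```

Contact. I release, retreat and check.

```bash
python3 -m jog '[{"dx":0,"dy":0,"dz":-0.002,"ax":0,"ay":0,"az":0,"grip":0.5},{"dx":0,"dy":0,"dz":-0.002,"ax":0,"ay":0,"az":0,"grip":0.5},{"dx":0,"dy":0,"dz":-0.1,"ax":0,"ay":0,"az":0,"grip":0.5},{"dx":0,"dy":0,"dz":-0.26,"ax":0,"ay":0,"az":0,"grip":0.5},{"dx":0,"dy":0,"dz":-0.42,"ax":0,"ay":0,"az":0,"grip":0.5}]' >/dev/null
python3 -m jog '[{"dx":0,"dy":-0.6,"dz":-0.2,"ax":0,"ay":0,"az":0,"grip":1},{"dx":0,"dy":-0.8,"dz":-0.2,"ax":0,"ay":0,"az":0,"grip":1},{"dx":0,"dy":-0.8,"dz":-0.2,"ax":0,"ay":0,"az":0,"grip":1},{"dx":0,"dy":-0.8,"dz":-0.2,"ax":0,"ay":0,"az":0,"grip":1},{"dx":0,"dy":-0.8,"dz":-0.2,"ax":0,"ay":0,"az":0,"grip":1}]' >/dev/null
python3 -m jog '[{"dx":0,"dy":-0.8,"dz":0,"ax":0,"ay":0,"az":0,"grip":1},{"dx":0,"dy":-0.8,"dz":0,"ax":0,"ay":0,"az":0,"grip":1},{"dx":0,"dy":-0.8,"dz":0,"ax":0,"ay":0,"az":0,"grip":1},{"dx":0,"dy":-0.8,"dz":0,"ax":0,"ay":0,"az":0,"grip":1},{"dx":0,"dy":-0.8,"dz":0,"ax":0,"ay":0,"az":0,"grip":1}]' >/dev/null
python3 w.py; python3 cmp.py; python3 -c "
from h import *
s=cam('side');save(s,'side9.png',(195,150,425,350),3)"
```

```text
t 45.7 p [0.4736 0.3236 0.2477] yaw 0.05 tilt 0.04 F [ 1.5 -0.7 -0.6] w 0.0855 g 0.0 q [0.48 0.27 1.48 0.   1.4  2.05]
bottle top centroid mm [0.  0.5] bbox mm [-0.  1.] [251 216  25  25 476] [251 216  24  25 476]
bottle side centroid mm [0.2 1.4] bbox mm [0. 0.] [269 172  22  16 276] [269 172  22  16 276]
tube top centroid mm [-0.2 -0. ] bbox mm [0. 0.] [349 227  16  16 184] [349 227  16  16 181]
tube side centroid mm [-0.4  1. ] bbox mm [0. 0.] [263 213  16  12 156] [263 213  16  12 165]
cup top [ 6 10  8  9 57] [ 9.14035088 13.73684211]
cup top [ 5 10  9  9 59] [ 9.05084746 13.6779661 ]
cup top [0.1 0.2]
cup side [ 4 18 14  6 47] [11.10638298 21.72340426]
cup side [ 4 19 14  5 44] [11.04545455 21.86363636]
cup side [-0.1 -0.7]
```

View pics/side9.png

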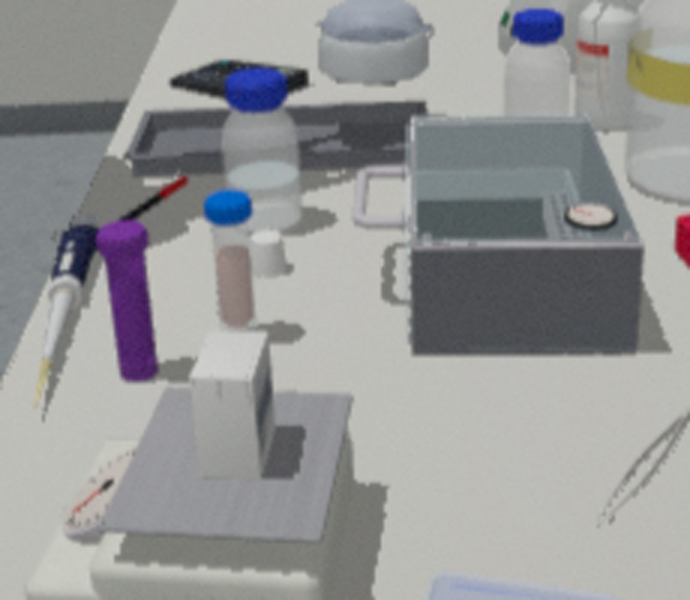

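The drawer is shut (handle at (360,195)) and the carton is upright in the middle of the pan (232,405). The bottle, tube and cup are within about 1 mm of where they stood. I hand in.

```bash
python3 -c "
from rig import manip
print(manip.sign_off())"
```

```text
the job is handed in; nothing more can be done
None
```

The job is done and handed in at about 46 s: the carton stands upright in the middle of the scale's pan, the drawer is fully shut, and the bottle, tube and cup are back upright within about 1 mm of where they stood. The spare bottle was not touched.

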